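Charge the wash basket with nuts and hold it up by its bail

ROBOT

A 7-joint arm with a two-finger parallel gripper is mounted at the origin on a cart in front of the work surface, level with it; the furniture and walls round the work are solid. World frame = base frame: x ahead of the robot, y to its left, z up, the work surface at z = 0. Lengths are in m, angles in rad, forces in N, time in s.
With the tool pointing down it reaches from about 0.425 to 0.875 m from the base axis. Payload 9.9 kg.
Tool frame: the origin (TCP) lies at the very end of the fingers, on their centre line; the grasp point (between the pads) lies r.grip_point_offset behind it (r.grip_point_offset is the distance from the TCP to the grasp point, in m); z points along the fingers, y is the line along which they close (so a half turn about z gives the same grasp; the last joint's range is limited). The gripper opens to 85 mm and grips with 20 to 120 N. Pads are 22 mm wide; open, the fingers measure 114 mm over their backs; the gripper's body (76 mm by 85 mm) begins 54 mm behind the grasp point. The pads swing forward as they close: fully open they stand 13 mm farther back than shut.
Start: joints at [1.225, 0.576, 0.025, 1.437, -0.015, 1.129, -0.057], TCP at [0.175, -0.652, 0.231] pointing down, gripper open.
Joint ranges: [-2.76, 2.76], [-0.34, 2.15], [-1.52, 1.57], [0.19, 2.46], [-1.09, 4.23], [0.17, 1.99], [-2.82, 2.82]. Speed limits (rad/s): [2.22, 2.22, 3.01, 3.01, 3.14, 3.14, 3.14].

INTERFACE

Orientations are given as a unit quaternion [w, x, y, z].
In Python, from station import r, vision gives the robot as it stands. The module is installed in compiled form; this text tells all that it offers.
- The arm moves only by the tool arm_command, never from a script. Its argument "steps" is a list of rows, each an object of numbers: "x", "y", "z": the shift along the tool's x, y, z each as a share of 0.12 m, from -1 to 1; "ax", "ay", "az": the turn, a rotation vector about the tool's x, y, z each as a share of pi rad, from -1 to 1; "claw": the opening, from -1 (shut) to 1 (fully open). A call has 1 to 8 rows; each row is the pose to reach, as a shift and turn from the pose commanded when the call began, along the tool's axes at that moment, turning the shorter way round; what a row does not reach only later rows make up. A row lasts 1/8 s, in which the tool goes at most 62.5 mm and 10.7 degrees, less where a joint would pass 70% of its speed; a pose out of reach is approached as far as the arm can. A call with a number of a shift or a turn outside -1 to 1 is refused whole. A call with a gripper value outside its range is refused whole. The fingers move at their own pace and stop on an object; "grip_force" is the grip in N (left out, the last holds). Time passes only in rows, so rows that repeat a pose let the fingers close. It gives the time, the measured TCP pose, the force, the opening and the grip force at its end, in the units of the state.
- r.state(): the state, without advancing time (a new reading comes with each control period).
- vision.capture(name): name is "side" or "top" or "wrist"; returns a dict with "img" (384x512x3 uint8, blue, green, red), "z_map" (384x512 float32, m along the optical axis (not along the pixel's ray), 0 where there is no reading), "K" (3x3 intrinsics, pixels), "pose" (4x4, takes a point from camera to world coordinates); the wrist camera has in their place "mount" (4x4, takes a point from camera to tool coordinates, whose origin is the TCP and whose axes are the flange's). Camera axes: x right, y up, looking along -z (the intrinsics and any distortion apply to the point x, -y, -z); pixel columns grow to the right and rows downward; lengths in m; the calibration is good to about 2 mm. The wrist camera is an equidistant fisheye: a pixel r from the principal point sees the ray r / f radians off the axis. A picture is of the moment at which its call begins: read the wrist's pose just before it.
- r.finish_job(): hands the job in; it is judged then, once.
The state is a dict: "clock": time; "qpos": joint angles; "joint_vel": joint speeds; "effort": joint torques, N m; "tcp_pos": TCP position; "eef_rot": TCP orientation; "contact_force": force on the tool from outside, world axes, zero at the start; "wrist_torque": the same for the moment, N m; "opening": finger opening in m; "grip_force": force on a finger pad.
Only numpy, scipy, OpenCV 4.12 (cv2) and the standard library are available. Lean on these libraries where they do the work, as an engineer would, in place of code of your own. Each camera call takes 0.05 s, during which the arm holds its last target. There are 200 camera calls.

TASK

Tip all six nuts out of the hand scoop through the funnel mouth into the wire wash basket hanging in its stand, and set the scoop back down upright on the bench. Then swing the basket's bail handle upright, lift the basket by it until its bottom is well clear above the stand's ring, and finish while still holding it there by the bail, level and still, with all the nuts inside. Leave the oil filter, the small red carton and the roll of tape where they are.

Things in the scene. Friction and masses are not known exactly. Their poses are not given: they have to be found in the camera images.
- stand: Dark steel loading stand, fixed to the bench: a round foot 110 mm across, three legs, and a flat ring (62 mm bore, 92 mm outside) whose top is 80 mm above the bench. Origin on the bench at the centre of the foot; z up. The basket hangs in the ring by its collar, with 4 mm play all round; it must rise 66 mm for its bottom to pass the ring's top.
- basket: Loose steel wash basket, about 0.28 kg: a wire-mesh tube (54 mm outside, 48 mm inside, 62 mm deep) that opens upward into a funnel mouth. A collar 86 mm across, 66 mm above the bottom, rests on the stand's ring. Origin at the centre of the bottom (14 mm above the bench at the start); z up along the tube; the bail lies out to its +x side, roughly toward the robot.
- funnel_rim (a point): Centre of the basket's funnel mouth, in the plane of the rim, 112 mm above the basket's bottom (126 mm above the bench at the start). Rim 112 mm across outside, 106 mm inside; the funnel is 50 mm deep, its walls slope at 60 degrees. Axes as the basket's.
- tube_mid (a point): Point on the tube's axis, 30 mm above the basket's bottom, axes as the basket's; the nuts belong round it.
- bail (a joint): Angle of the basket's bail handle, rad: 0 = folded, lying level out to the basket's +x side against its stop (as at the start); 1.57 = upright above the funnel. It swings freely and falls back if let go. Hinge axis: parallel to the basket's y axis, through the tube's axis, 106 mm above the basket's bottom (pivots at y = +-63 mm).
- bail_grip (a point): Middle of the bail's black round grip: 12 mm diameter, 70 mm long along this frame's y (the basket's y), 100 mm from the hinge axis. Folded, it is 120 mm above the bench with 38 mm of free room to the funnel rim. x points from the hinge axis to the grip and turns with the bail. The grip is a sleeve that spins freely on its wire, so a firm pinch still lets the bail swing up in an arc.
- scoop: Loose aluminium hand scoop, 0.16 kg, flat floor, 130 mm long, 62 mm wide; walls 3 mm thick, 36 mm high, falling to 10 mm at the open front, 52 mm wide. Origin on the underside, 62 mm ahead of the back; x points to the open front, z up. Its front looks roughly away from the robot and to its left. The nuts in it start to slide out when tipped 25 to 40 degrees; all leave by 70 degrees.
- scoop_grip (a point): Middle of the scoop's black grip bar over the pan, 62 mm long along the scoop's x, 14 mm wide (y), 20 mm tall, centred 80 mm above the scoop's underside and 14 mm behind its origin. Axes as the scoop's.
- scoop_lip (a point): Middle of the scoop's front lip, on the upper side of the floor (68 mm ahead of the scoop's origin, 3 mm above its underside). Axes as the scoop's.
- nut_0: One of the six M10 nuts: plain steel hexagon nut, 17 mm across flats, 10 mm high, 14 g. Origin at the centre of its underside, z its axis. At the start it lies in the scoop.
- nut_1: One of the six M10 nuts: plain steel hexagon nut, 17 mm across flats, 10 mm high, 14 g. Origin at the centre of its underside, z its axis. At the start it lies in the scoop.
- nut_2: One of the six M10 nuts: plain steel hexagon nut, 17 mm across flats, 10 mm high, 14 g. Origin at the centre of its underside, z its axis. At the start it lies in the scoop.
- nut_3: One of the six M10 nuts: plain steel hexagon nut, 17 mm across flats, 10 mm high, 14 g. Origin at the centre of its underside, z its axis. At the start it lies in the scoop.
- nut_4: One of the six M10 nuts: plain steel hexagon nut, 17 mm across flats, 10 mm high, 14 g. Origin at the centre of its underside, z its axis. At the start it lies in the scoop.
- nut_5: One of the six M10 nuts: plain steel hexagon nut, 17 mm across flats, 10 mm high, 14 g. Origin at the centre of its underside, z its axis. At the start it lies in the scoop.
- bag_corner (a point): Point on the upright edge of the tall black bag that is nearest to the work, 300 mm above the bench; the bag is fixed and solid, 361 mm high, and from here lies toward the robot: one side runs back to the robot's right (toward 0.40, -0.16), the other toward its left shoulder. Keep the gripper clear of it.
- oil_filter: Bystander: upright orange oil filter, 72 mm diameter, 88 mm high, behind the scoop. Origin at the centre of its underside.
- plug_box: Bystander: small red carton, 52 x 100 x 28 mm, lying between the stand and the robot. Origin at the centre of its underside.
- ins_tape: Bystander: roll of black tape, 55 mm diameter, 19 mm high, to the right of the scoop. Origin at the centre of its underside.

How it is judged:
On the way, in this order (a step that is already met when the one before it is completed fails the run):
1. the scoop is tipped over the funnel (angle between scoop's own z axis and vertical above 0.35 rad and horizontal distance between scoop_lip and funnel_rim below 0.12 m and height (world z) of scoop_lip above 0.1 m).
2. all six nuts lie in the tube of the basket, which still hangs in its stand (distance between each of nut_0, nut_1, nut_2, nut_3, nut_4, nut_5 and tube_mid below 0.045 m and height (world z) of basket below 0.03 m), for 0.2 s.
3. the scoop stands on the bench again, upright and let go, and the nuts are in the basket (height (world z) of scoop below 0.012 m and angle between scoop's own z axis and vertical below 0.12 rad and contact force between scoop and the fingers below 0.1 N and linear speed of scoop below 0.03 m/s and distance between each of nut_0, nut_1, nut_2, nut_3, nut_4, nut_5 and tube_mid below 0.045 m), for 0.2 s.
4. the bail is swung upright (value of joint bail between 1 and 2.14 rad), for 0.1 s.
At the end, for the whole second after the job is handed in: Fingers hold the basket by the bail grip, bail within 32 degrees of upright, bottom 90 mm or more above the bench, touching neither stand nor scoop, within 8 degrees of level, under 30 mm/s; all nuts in its tube (within 45 mm of tube_mid); scoop upright on the bench, let go (all of step 3 and all of step 4 and z of basket in the frame of stand above 0.09 m and angle between basket's own z axis and vertical below 0.14 rad and linear speed of basket below 0.03 m/s and angular speed of basket below 0.25 rad/s and contact force between basket and the fingers above 1 N and distance between the grasp point and bail_grip below 0.04 m and contact force between basket and stand below 0.1 N and contact force between basket and scoop below 0.1 N); the arm keeps its last pose, push and grip.
It fails at once if the oil filter is pushed more than 30 mm or lifted (distance of oil_filter from where it was at the start of the episode above 0.03 m).
It fails at once if the red carton is pushed more than 30 mm or lifted (distance of plug_box from where it was at the start of the episode above 0.03 m).
It fails at once if the roll of tape is pushed more than 30 mm or lifted (distance of ins_tape from where it was at the start of the episode above 0.03 m).
It also fails if it takes over 70 s, if anything falls off the work surface, if the arm or the gripper's body presses on something with over 40 N, if the wrist force passes 120 N, or if a joint passes its speed limit or range.

## Working session

There is one attempt and no reset: what is moved stays moved. The work goes in short steps, Python scripts to look and compute and a tool call to move; the robot and the scene stay as the last step left them, time stands still between calls to the robot, and variables do not carry over. Pictures are saved under pics/ and viewed, at most 14 in all, crops included, and the job is handed in when it is done.

Besides the shell and the picture viewer there is one more tool, called after "Request:" as name(argument=value, ...) on one line, values as JSON. arm_command: Moves the arm, as the interface text tells. Its arguments: {"type":"object","properties":{"steps":{"type":"array","items":{"type":"object","properties":{"x":{"type":"number","minimum":-1,"maximum":1},"y":{"type":"number","minimum":-1,"maximum":1},"z":{"type":"number","minimum":-1,"maximum":1},"ax":{"type":"number","minimum":-1,"maximum":1},"ay":{"type":"number","minimum":-1,"maximum":1},"az":{"type":"number","minimum":-1,"maximum":1},"claw":{"type":"number"}}}},"grip_force":{"type":"number"}},"required":["steps"]}

```bash
mkdir -p pics; cat > h.py <<'E'
import numpy as np,cv2
from station import r,vision
from scipy.spatial.transform import Rotation as R
def rot(q): return R.from_quat([q[1],q[2],q[3],q[0]])
def cloud(c,wrist_state=None):
    K=np.array(c["K"]);z=c["z_map"];h,w=z.shape
    u,v=np.meshgrid(np.arange(w),np.arange(h))
    P=np.stack([(u-K[0,2])/K[0,0]*z,-(v-K[1,2])/K[1,1]*z,-z],-1)
    T=np.array(c["pose"]); W=P@T[:3,:3].T+T[:3,3]; W[z<=0]=np.nan
    return W
E
python3 - <<'E'
from h import *
s=r.state();print(s,r.grip_point_offset)
for n in("top","side"):
    c=vision.capture(n);np.savez(n+".npz",**{k:c[k] for k in c});cv2.imwrite(f"pics/{n}0.png",c["img"]);print(n,c["K"],c["pose"],(c["z_map"]>0).mean(), [k for k in c])
E
```

```text
{'clock': 0.0, 'qpos': array([ 1.225223  ,  0.57655022,  0.02484909,  1.43790888, -0.0150089 ,
        1.12900422, -0.0565114 ]), 'joint_vel': array([-0.0026254 , -0.00024758, -0.00139561,  0.00269814, -0.00168278,
        0.00034835,  0.00149949]), 'effort': array([ 4.52523482e-04, -7.65748429e+01,  2.24970192e+00, -2.85961676e+01,
        1.50520558e-02,  1.28119643e-02, -2.23558669e-05]), 'tcp_pos': array([ 0.17457298, -0.6515622 ,  0.2304303 ]), 'eef_rot': array([-8.29327209e-04,  9.91445252e-01,  1.30520503e-01, -1.51268782e-04]), 'contact_force': array([-0.60607469, -0.16580487,  0.64837027]), 'wrist_torque': array([-0.06009002, -0.03134137,  0.0215098 ]), 'grip_force': 0.0, 'opening': 0.0853945758369341} 0.0187
top [[469.16567708   0.         259.12953102]
 [  0.         469.16567708 191.6126405 ]
 [  0.           0.           1.        ]] [[ 0.02274987  0.9838896  -0.17732369  0.3835877 ]
 [-0.99973684  0.0218659  -0.00693788  0.06354513]
 [-0.00294876  0.17743486  0.98412813  1.28521193]
 [ 0.          0.          0.          1.        ]] 0.99603271484375 ['img', 'z_map', 'K', 'pose']
side [[442.13608053   0.         264.29833476]
 [  0.         442.13608053 186.27725045]
 [  0.           0.           1.        ]] [[ 9.99984857e-01  3.91514868e-04 -5.48929174e-03  5.75510853e-01]
 [-5.21281869e-03  3.87136018e-01 -9.22007880e-01 -8.70381545e-01]
 [ 1.76412275e-03  9.22022533e-01  3.87132196e-01  5.92838589e-01]
 [ 0.00000000e+00  0.00000000e+00  0.00000000e+00  1.00000000e+00]] 0.9958241780598959 ['img', 'z_map', 'K', 'pose']
```

View pics/top0.png

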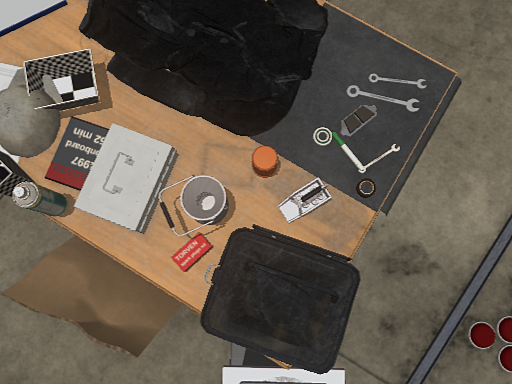

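View pics/side0.png

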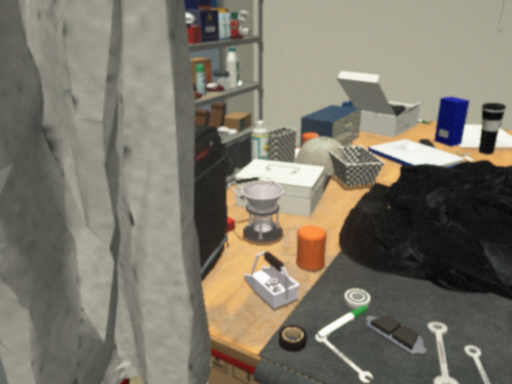

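The top view shows the basket's mouth at about (205,198), the bail grip at (167,211), the scoop at (305,200), the filter at (265,161), the carton at (192,252), the tape at (366,187) and the bag at (280,300). The side view shows the scoop at (272,278) and the basket at (263,200).

```bash
python3 - <<'E'
from h import *
for n in("top","side"):
    c=dict(np.load(n+".npz"));W=cloud(c);img=c["img"];np.set_printoptions(precision=4,suppress=True)
    g=img.astype(int); 
    def st(name,m):
        P=W[m];P=P[np.isfinite(P[:,0])]
        if len(P)<4: print(n,name,len(P));return
        ctr=P[:,:2].mean(0);U,S,V=np.linalg.svd(P[:,:2]-ctr,full_matrices=False)
        a=np.degrees(np.arctan2(V[0,1],V[0,0]));pr=(P[:,:2]-ctr)@V.T
        rc=cv2.minAreaRect(P[:,:2].astype(np.float32)*1000)
        print(n,name,len(P),"med",np.median(P,0),"z",np.percentile(P[:,2],[5,95]),"ang",a,"mid",ctr+ (pr.max(0)+pr.min(0))/2@V,"ext",np.ptp(pr,axis=0),"rect",rc)
    x,y,z=W[...,0],W[...,1],W[...,2]
    dark=g.max(-1)<70
    # coarse boxes (from top view)
    st("table",(abs(x-.62)<.01)&(abs(y-.0)<.02)&(z<.05))
    st("rim",(np.hypot(x-.6,y-.2)<.12)&(z>.115)&(z<.135)&~dark)
    st("bailgrip",dark&(z>.10)&(z<.14)&(x>.5)&(x<.75)&(y>.15)&(y<.4))
    sc=(x>.5)&(x<.72)&(y>-.2)&(y<.0)
    st("scoopgrip",sc&dark&(z>.06)&(z<.11))
    st("scoop",sc&(z>.006)&(z<.06)&(g.min(-1)>90))
    st("scoopall",sc&(z>.008)&(z<.12))
    o=(g[...,2]>150)&(g[...,1]<130)&(g[...,0]<80)&(z>.07)&(z<.11)
    st("filter",o)
    st("red",(g[...,2]>130)&(g[...,1]<60)&(z>.02)&(z<.04)&(x>.3)&(y>.0))
    st("bag",(z>.3)&(z<.4)&(x<.56)&(y<.25))
    if n=="top": 
        b=img[140:290,130:400];cv2.imwrite("pics/crop.png",cv2.resize(b,(800,444),interpolation=cv2.INTER_CUBIC))
        M=(z>.33)&(x<.6); P=W[M]; print("bag corners",cv2.boxPoints(cv2.minAreaRect(P[:,:2].astype(np.float32))))
E
```

```text
top table 96 med [0.6211 0.0007 0.0001] z [-0.0032  0.0048] ang -88.92114189808262 mid [0.6201 0.0006] ext [0.039  0.0198] rect ((620.0731201171875, 0.5446357727050781), (19.783981323242188, 38.95763397216797), 0.4894501268863678)
top rim 713 med [0.5808 0.2255 0.1231] z [0.1163 0.1295] ang -130.5396084722779 mid [0.5724 0.2353] ext [0.1496 0.1489] rect ((566.361328125, 229.22518920898438), (130.36093139648438, 153.19346618652344), 27.081201553344727)
top bailgrip 101 med [0.5283 0.2999 0.1252] z [0.1204 0.1295] ang -115.89586658216258 mid [0.5216 0.2586] ext [0.1437 0.0652] rect ((517.1013793945312, 256.79693603515625), (145.8683319091797, 50.28009033203125), 73.16348266601562)
top scoopgrip 116 med [ 0.5962 -0.0625  0.089 ] z [0.084  0.0932] ang 124.24113500050555 mid [ 0.5977 -0.0636] ext [0.0599 0.013 ] rect ((597.7078247070312, -63.507843017578125), (12.985515594482422, 59.86924743652344), 33.491397857666016)
top scoop 488 med [ 0.6006 -0.0753  0.0167] z [0.0063 0.0401] ang 130.9459954698606 mid [ 0.6149 -0.1093] ext [0.2636 0.2335] rect ((616.6195068359375, -98.90398406982422),
[... 2233 characters left out ...]
38092041016)
side filter 243 med [0.7012 0.0368 0.0807] z [0.0717 0.0872] ang -95.53379070355227 mid [0.9503 0.432 ] ext [1.0191 0.8463] rect ((802.357177734375, 367.6984558105469), (925.671630859375, 758.1702880859375), 53.21024703979492)
side red 13 med [0.4873 0.2243 0.0248] z [0.0219 0.0279] ang 47.38490625967098 mid [0.4883 0.2249] ext [0.0174 0.0061] rect ((488.26007080078125, 224.92918395996094), (16.84511375427246, 5.621129035949707), 57.530757904052734)
side bag 13884 med [ 0.4618 -0.6292  0.372 ] z [0.3122 0.3973] ang -88.78688763109226 mid [ 0.4677 -0.2666] ext [0.8042 0.1177] rect ((476.982666015625, -267.3920593261719), (804.4520263671875, 116.32843017578125), 89.78135681152344)
```

View pics/crop.png

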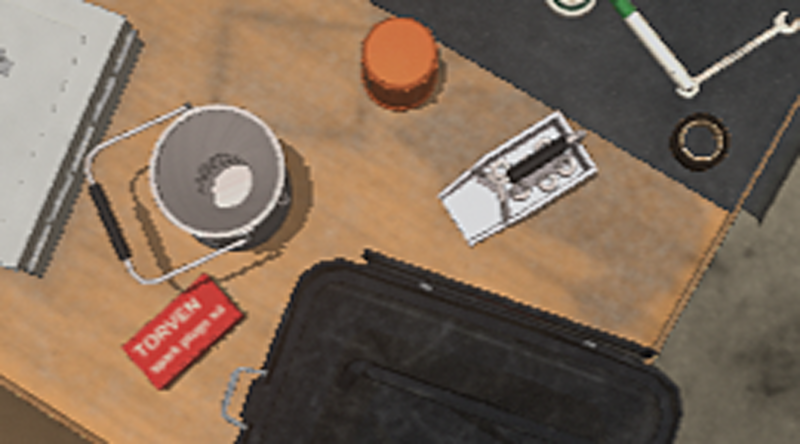

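The crop shows the scoop's front pointing lower-left, with the bar at (540,157) in crop pixels. The bail grip is at (108,222) and the rim centre is near (218,172). I'll refine these positions and check clearances before moving.

```bash
cat >> h.py <<'E'
np.set_printoptions(precision=3,suppress=True)
def rel(p,Rt,p0=None,R0=None):
    s=r.state(); p0=s["tcp_pos"] if p0 is None else np.array(p0); R0=rot(s["eef_rot"]) if R0 is None else R0
    return R0.inv().apply(np.array(p)-p0)/.12,(R0.inv()*Rt).as_rotvec()/np.pi
def tool(az,lean=0): # tool x azimuth (deg), tool z down, then pitched about tool y; lean>0: body toward +x_tool (pour dir)
    a=np.radians(az);X=np.array([np.cos(a),np.sin(a),0]);Z=np.array([0,0,-1.]);Y=np.cross(Z,X)
    M=R.from_matrix(np.stack([X,Y,Z],1)); S=1
    return M*R.from_rotvec([0,np.radians(lean)*SG,0])
SG=-1
# check: body dir=-z_tool; rotate about y by phi: z -> z cos + x sin ; so -z gets -x sin phi => lean toward +x needs phi<0
E
python3 - <<'E'
from h import *
from scipy.optimize import least_squares
for n in("top","side"):
    c=dict(np.load(n+".npz"));W=cloud(c);g=c["img"].astype(int);x,y,z=W[...,0],W[...,1],W[...,2]
    m=(np.hypot(x-.587,y-.21)<.075)&(z>.119)&(z<.135)&(g.min(-1)>80);P=W[m]
    q=least_squares(lambda q:np.hypot(P[:,0]-q[0],P[:,1]-q[1])-.055,[.587,.21],loss="soft_l1",f_scale=.003).x
    print(n,"rim",q,len(P),P[:,2].mean())
    m=(g.max(-1)<75)&(z>.105)&(z<.14)&(x>.45)&(x<.58)&(y>.25)&(y<.34)&(np.hypot(x-q[0],y-q[1])>.08);P=W[m]
    rc=cv2.minAreaRect(P[:,:2].astype(np.float32)*1000);d=np.array(rc[0])/1000-q
    print("bail",len(P),P.mean(0),rc,"dist",np.hypot(*d),"az",np.degrees(np.arctan2(d[1],d[0])))
    m=(x>.5)&(x<.69)&(y>-.15)&(y<.0)&(z>.012)&(z<.045)&(g.min(-1)>100);P=W[m];rc=cv2.minAreaRect(P[:,:2].astype(np.float32)*1000);print("pan",rc,len(P))
    if n=="side":
        m=(y<-.25)&(z>.1);P=W[m];print("near stuff",P.min(0),P.max(0),len(P),np.percentile(P,[2,50,98],axis=0))
    m=(x>.55)&(x<.8)&(y>.3)&(y<.6)&(z>.03);P=W[m];print("box top",P.min(0),P.max(0))
    m=(g[...,2]>130)&(g[...,1]<80)&(z>.015)&(z<.04)&(x>.38)&(x<.53)&(y>.16)&(y<.32);print("carton",cv2.boxPoints(cv2.minAreaRect(W[m][:,:2].astype(np.float32)))) if m.sum()>4 else 0
print(rel([.3,-.5,.30],tool(40)))
E
```

```text
top rim [0.575 0.212] 473 0.12483959309944548
bail 107 [0.53  0.301 0.125] ((530.3836059570312, 301.1038818359375), (68.23905944824219, 10.044382095336914), 26.0997257232666) dist 0.0998821846287302 az 116.31280344903008
pan ((589.40087890625, -49.77942657470703), (66.27439880371094, 134.4462432861328), 33.3345832824707) 271
box top [0.55 0.3  0.03] [0.773 0.544 0.129]
carton [[0.392 0.268]
 [0.46  0.197]
 [0.497 0.232]
 [0.429 0.304]]
side rim [0.576 0.213] 311 0.12413819551462624
bail 18 [0.521 0.293 0.122] ((526.0253295898438, 295.0909729003906), (44.692901611328125, 8.57843017578125), 31.629535675048828) dist 0.0967239094557035 az 121.36434799847082
pan ((592.4859008789062, -50.58244323730469), (67.33726501464844, 134.5765380859375), 33.70499038696289) 798
near stuff [ 0.417 -0.671  0.289] [ 0.536 -0.551  0.593] 75347 [[ 0.433 -0.667  0.33 ]
 [ 0.472 -0.627  0.484]
 [ 0.532 -0.579  0.589]]
box top [0.55 0.3  0.03] [0.777 0.599 0.164]
carton [[0.48  0.244]
 [0.482 0.219]
 [0.496 0.22 ]
 [0.494 0.245]]
(array([ 1.336, -0.951, -0.578]), array([-0.   , -0.   , -0.139]))
```

```bash
cat >> h.py <<'E'
def plan(wps,p0=None,R0=None,nd=3):
    s=r.state();p=s["tcp_pos"] if p0 is None else np.array(p0);Q=rot(s["eef_rot"]) if R0 is None else R0
    for w in wps:
        a,b=rel(w[0],tool(w[1],w[2]),p,Q);a=a.round(nd);b=b.round(nd)
        d=np.linalg.norm(a)*.12;an=np.linalg.norm(b)*180
        print(dict(zip(["x","y","z","ax","ay","az"],map(float,[*a,*b]))),"rows",round(max(d/.0625,an/10.7),1),"BAD" if abs(a).max()>1 else "")
        p=p+Q.apply(a*.12);Q=Q*R.from_rotvec(b*np.pi)
E
python3 - <<'E'
from h import *
plan([([.24,-.55,.28],25,0),([.32,-.45,.30],35,0),([.41,-.36,.30],50,0),([.50,-.25,.28],70,0),([.55,-.16,.27],100,0),([.599,-.065,.20],123.5,0)])
E
```

```text
{'x': 0.746, 'y': -0.677, 'z': -0.411, 'ax': -0.0, 'ay': -0.0, 'az': -0.056} rows 2.1 
{'x': 0.957, 'y': -0.473, 'z': -0.166, 'ax': -0.0, 'ay': -0.0, 'az': -0.055} rows 2.1 
{'x': 1.044, 'y': -0.185, 'z': 0.001, 'ax': -0.0, 'ay': -0.0, 'az': -0.083} rows 2.0 BAD
{'x': 1.184, 'y': -0.016, 'z': 0.167, 'ax': -0.0, 'ay': -0.0, 'az': -0.112} rows 2.3 BAD
{'x': 0.847, 'y': 0.137, 'z': 0.084, 'ax': -0.0, 'ay': -0.0, 'az': -0.166} rows 2.8 
{'x': 0.709, 'y': 0.539, 'z': 0.585, 'ax': 0.0, 'ay': -0.0, 'az': -0.131} rows 2.2
```

Request:
arm_command(steps=[{"x": 0.37,"y": -0.34,"z": -0.2,"az": -0.028,"claw": 1},{"x": 0.75,"y": -0.68,"z": -0.41,"az": -0.056,"claw": 1},{"x": 0.75,"y": -0.68,"z": -0.41,"az": -0.056,"claw": 1}])

```text
invalid input
```

Request:
arm_command(steps=[{"x": 0.48,"y": -0.24,"z": -0.08,"az": -0.028},{"x": 0.96,"y": -0.47,"z": -0.17,"az": -0.056},{"x": 0.96,"y": -0.47,"z": -0.17,"az": -0.056}])

```text
invalid input
```

Request:
arm_command(steps=[{"x": 0.5,"y": -0.09,"z": 0,"az": -0.04},{"x": 1,"y": -0.19,"z": 0,"az": -0.083},{"x": 1,"y": -0.19,"z": 0,"az": -0.083}])

```text
invalid input
```

Request:
arm_command(steps=[{"x": 0.5,"y": -0.01,"z": 0.08,"az": -0.055},{"x": 1,"y": -0.02,"z": 0.17,"az": -0.11},{"x": 1,"y": -0.02,"z": 0.17,"az": -0.11}])

```text
invalid input
```

```bash
python3 - <<'E'
from h import *
s=r.state();print(s["clock"],s["tcp_pos"],s["qpos"],s["contact_force"])
plan([([.56,-.155,.27],100,0),([.599,-.065,.20],123.5,0)])
plan([([.58,-.12,.24],115,-20)])
E
```

```text
0.1 [ 0.175 -0.652  0.231] [ 1.225  0.576  0.025  1.438 -0.015  1.129 -0.057] [ 0.775 -0.109 -0.158]
{'x': 4.173, 'y': -3.167, 'z': -0.324, 'ax': -0.0, 'ay': -0.0, 'az': -0.472} rows 10.1 BAD
{'x': 0.681, 'y': 0.45, 'z': 0.584, 'ax': 0.0, 'ay': -0.0, 'az': -0.131} rows 2.2 
{'x': 4.41, 'y': -3.405, 'z': -0.074, 'ax': 0.096, 'ay': 0.081, 'az': -0.549} rows 10.7 BAD
```

Request:
arm_command(steps=[{"x": 0.37,"y": -0.34,"z": -0.2,"ax": 0,"ay": 0,"az": -0.028,"claw": 1},{"x": 0.75,"y": -0.68,"z": -0.41,"ax": 0,"ay": 0,"az": -0.056,"claw": 1},{"x": 0.75,"y": -0.68,"z": -0.41,"ax": 0,"ay": 0,"az": -0.056,"claw": 1}])

```text
clock: 0.48
tcp_pos: [0.2444, -0.547, 0.2824]
eef_rot: [0.001, 0.975, 0.221, 0.001]
contact_force: [-0.6, -1.0, 0.1]
opening: 0.0852
grip_force: 0.0
```

Request:
arm_command(steps=[{"x": 0.48,"y": -0.24,"z": -0.08,"ax": 0,"ay": 0,"az": -0.028,"claw": 1},{"x": 0.96,"y": -0.47,"z": -0.17,"ax": 0,"ay": 0,"az": -0.056,"claw": 1},{"x": 0.96,"y": -0.47,"z": -0.17,"ax": 0,"ay": 0,"az": -0.056,"claw": 1}])

```text
clock: 0.85
tcp_pos: [0.3244, -0.4468, 0.3015]
eef_rot: [-0.0, 0.952, 0.305, 0.001]
contact_force: [-0.5, -0.1, 1.4]
opening: 0.0856
grip_force: 0.0
```

Request:
arm_command(steps=[{"x": 0.5,"y": -0.09,"z": 0,"ax": 0,"ay": 0,"az": -0.04,"claw": 1},{"x": 1,"y": -0.19,"z": 0,"ax": 0,"ay": 0,"az": -0.083,"claw": 1},{"x": 1,"y": -0.19,"z": 0,"ax": 0,"ay": 0,"az": -0.083,"claw": 1}])

```text
clock: 1.23
tcp_pos: [0.4089, -0.3591, 0.3004]
eef_rot: [-0.001, 0.904, 0.427, 0.001]
contact_force: [-0.3, 0.1, -0.2]
opening: 0.0853
grip_force: 0.0
```

Request:
arm_command(steps=[{"x": 0.5,"y": -0.01,"z": 0.08,"ax": 0,"ay": 0,"az": -0.055,"claw": 1},{"x": 1,"y": -0.02,"z": 0.17,"ax": 0,"ay": 0,"az": -0.11,"claw": 1},{"x": 1,"y": -0.02,"z": 0.17,"ax": 0,"ay": 0,"az": -0.11,"claw": 1}])

```text
clock: 1.6
tcp_pos: [0.4828, -0.2656, 0.2792]
eef_rot: [-0.001, 0.818, 0.575, 0.0]
contact_force: [0.2, -0.4, 0.0]
opening: 0.0855
grip_force: 0.0
```

```bash
python3 - <<'E'
from h import *
s=r.state();print(s["clock"],s["tcp_pos"],s["qpos"],s["contact_force"])
f=np.array([np.cos(np.radians(123.5)),np.sin(np.radians(123.5)),0])
G=np.array([.599,-.065,.081])
for L in(-30,-40):
    T=tool(123.5,L); z=T.apply([0,0,1]);print(L,"z",z)
    tg=G+z*.0187; pre=tg-z*.11
    plan([([.56,-.15,.27],100,0),(pre,123.5,L),(tg,123.5,L)])
E
```

```text
1.6 [ 0.483 -0.266  0.279] [ 0.642  0.361 -0.317  1.685  0.12   1.116 -0.053] [ 0.18  -0.396  0.013]
-30 z [-0.276  0.417 -0.866]
{'x': 1.124, 'y': 0.28, 'z': 0.079, 'ax': -0.0, 'ay': -0.001, 'az': -0.165} rows 2.8 BAD
{'x': 0.293, 'y': 0.596, 'z': 0.916, 'ax': 0.034, 'ay': 0.164, 'az': -0.128} rows 3.5 
{'x': 0.001, 'y': 0.0, 'z': 0.916, 'ax': -0.0, 'ay': 0.0, 'az': 0.0} rows 1.8 
-40 z [-0.355  0.536 -0.766]
{'x': 1.124, 'y': 0.28, 'z': 0.079, 'ax': -0.0, 'ay': -0.001, 'az': -0.165} rows 2.8 BAD
{'x': 0.193, 'y': 0.639, 'z': 0.992, 'ax': 0.045, 'ay': 0.219, 'az': -0.125} rows 4.3 
{'x': 0.001, 'y': -0.001, 'z': 0.916, 'ax': 0.0, 'ay': 0.0, 'az': -0.0} rows 1.8
```

Request:
arm_command(steps=[{"x": 0.5,"y": 0.14,"z": 0.04,"ax": 0,"ay": 0,"az": -0.055,"claw": 1},{"x": 1,"y": 0.28,"z": 0.08,"ax": 0,"ay": 0,"az": -0.11,"claw": 1},{"x": 1,"y": 0.28,"z": 0.08,"ax": 0,"ay": 0,"az": -0.165,"claw": 1},{"x": 1,"y": 0.28,"z": 0.08,"ax": 0,"ay": 0,"az": -0.165,"claw": 1}])

```text
clock: 2.1
tcp_pos: [0.5532, -0.1697, 0.2701]
eef_rot: [-0.0, 0.647, 0.762, -0.001]
contact_force: [-0.3, 0.0, -0.3]
opening: 0.0856
grip_force: 0.0
```

```bash
python3 - <<'E'
from h import *
s=r.state();print(s["clock"],s["tcp_pos"],s["qpos"],s["contact_force"])
G=np.array([.599,-.065,.081]);L=-32
T=tool(123.5,L); z=T.apply([0,0,1])
tg=G+z*.0187; pre=tg-z*.11
plan([(pre,123.5,L),(tg,123.5,L)])
E
```

```text
2.1 [ 0.553 -0.17   0.27 ] [ 0.521  0.424 -0.457  1.629  0.202  1.137  0.177] [-0.343  0.026 -0.349]
{'x': 0.431, 'y': 0.684, 'z': 0.929, 'ax': 0.037, 'ay': 0.175, 'az': -0.131} rows 3.7 
{'x': -0.0, 'y': 0.001, 'z': 0.917, 'ax': -0.0, 'ay': 0.0, 'az': 0.0} rows 1.8
```

Request:
arm_command(steps=[{"x": 0.11,"y": 0.17,"z": 0.23,"ax": 0.01,"ay": 0.045,"az": -0.035,"claw": 1},{"x": 0.22,"y": 0.34,"z": 0.46,"ax": 0.02,"ay": 0.09,"az": -0.07,"claw": 1},{"x": 0.33,"y": 0.51,"z": 0.7,"ax": 0.03,"ay": 0.13,"az": -0.1,"claw": 1},{"x": 0.43,"y": 0.68,"z": 0.93,"ax": 0.037,"ay": 0.175,"az": -0.131,"claw": 1},{"x": 0.43,"y": 0.68,"z": 0.93,"ax": 0.037,"ay": 0.175,"az": -0.131,"claw": 1},{"x": 0.43,"y": 0.68,"z": 0.93,"ax": 0.037,"ay": 0.175,"az": -0.131,"claw": 1}])

```text
clock: 2.85
tcp_pos: [0.6256, -0.1046, 0.1596]
eef_rot: [-0.242, 0.455, 0.847, 0.13]
contact_force: [-0.1, -0.3, 0.7]
opening: 0.0849
grip_force: 0.0
```

```bash
python3 - <<'E'
from h import *
s=r.state();print(s["clock"],s["tcp_pos"],s["qpos"],s["contact_force"],rot(s["eef_rot"]).as_matrix())
c=vision.capture("wrist");cv2.imwrite("pics/w1.png",c["img"]);print(c["K"],c["mount"])
G=np.array([.599,-.065,.081]);L=-32
T=tool(123.5,L); z=T.apply([0,0,1])
tg=G+z*.0187; pre=tg-z*.11
plan([(tg,123.5,L)]);print(pre)
# project G and lip into wrist
M=np.array(c["mount"]);K=np.array(c["K"]);Rt=rot(s["eef_rot"])
f=np.array([np.cos(np.radians(123.5)),np.sin(np.radians(123.5)),0])
for P in(G,G+.031*f,G-.031*f,G+.082*f+[0,0,-.078]):
    q=Rt.inv().apply(P-s["tcp_pos"]);q=np.linalg.inv(M)@np.append(q,1);d=np.array([q[0],-q[1],-q[2]]);th=np.arctan2(np.hypot(d[0],d[1]),d[2]);u=d[:2]/np.hypot(*d[:2])*th
    print(P,K[0,0]*u[0]+K[0,2],K[1,1]*u[1]+K[1,2])
E
```

```text
2.85 [ 0.626 -0.105  0.16 ] [ 0.574  0.894 -0.624  1.238  0.038  1.475  0.636] [-0.067 -0.326  0.659] [[-0.468  0.834 -0.292]
 [ 0.708  0.552  0.44 ]
 [ 0.528 -0.    -0.849]]
[[297.319   0.    256.148]
 [  0.    297.319 194.138]
 [  0.      0.      1.   ]] [[-0.001  0.951  0.311  0.08 ]
 [ 1.     0.001  0.001 -0.001]
 [ 0.     0.311 -0.951 -0.142]
 [ 0.     0.     0.     1.   ]]
{'x': -0.015, 'y': -0.007, 'z': 0.934, 'ax': 0.0, 'ay': 0.001, 'az': 0.001} rows 1.8 
[ 0.626 -0.105  0.158]
[ 0.599 -0.065  0.081] 257.00481694439395 198.90866327898524
[ 0.582 -0.039  0.081] 256.9359555228102 163.7481289584005
[ 0.616 -0.091  0.081] 257.0689865899264 236.06489475604315
[0.554 0.003 0.003] 256.7680106288923 145.05530997567243
```

View pics/w1.png

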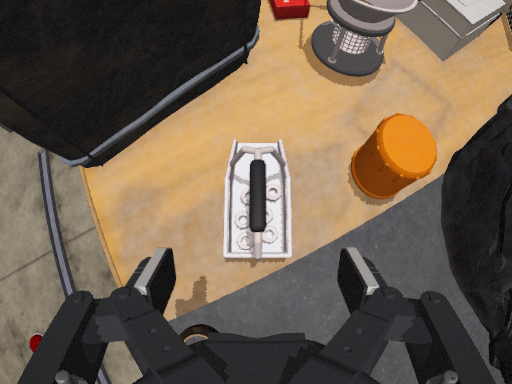

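The wrist view shows the bar at column 257, rows 160–230. That is within 3–4 px of prediction, so I'll descend and grip.

Request:
arm_command(steps=[{"x": 0,"y": 0,"z": 0.3,"ax": 0,"ay": 0,"az": 0,"claw": 1},{"x": 0,"y": 0,"z": 0.6,"ax": 0,"ay": 0,"az": 0,"claw": 1},{"x": 0,"y": 0,"z": 0.93,"ax": 0,"ay": 0,"az": 0,"claw": 1},{"x": 0,"y": 0,"z": 0.93,"ax": 0,"ay": 0,"az": 0,"claw": 1}])

```text
clock: 3.4
tcp_pos: [0.5917, -0.0536, 0.0665]
eef_rot: [-0.242, 0.453, 0.848, 0.129]
contact_force: [-0.4, 0.4, 1.5]
opening: 0.0854
grip_force: 0.0
```

Request:
arm_command(steps=[{"x": 0,"y": 0,"z": 0,"ax": 0,"ay": 0,"az": 0,"claw": -1},{"x": 0,"y": 0,"z": 0,"ax": 0,"ay": 0,"az": 0,"claw": -1},{"x": 0,"y": 0,"z": 0,"ax": 0,"ay": 0,"az": 0,"claw": -1},{"x": 0,"y": 0,"z": 0,"ax": 0,"ay": 0,"az": 0,"claw": -1},{"x": 0,"y": 0,"z": 0,"ax": 0,"ay": 0,"az": 0,"claw": -1},{"x": 0,"y": 0,"z": 0,"ax": 0,"ay": 0,"az": 0,"claw": -1}], grip_force=80)

```text
clock: 4.15
tcp_pos: [0.5936, -0.0541, 0.0651]
eef_rot: [-0.242, 0.453, 0.848, 0.131]
contact_force: [1.4, -2.1, 6.9]
opening: 0.0128
grip_force: 79.0
```

```bash
python3 - <<'E'
from h import *
s=r.state();print(s["clock"],s["tcp_pos"],s["qpos"],s["contact_force"],s["opening"],s["grip_force"])
p=s["tcp_pos"];L=-32
C=np.array([.575,.2125])
def pour(th,lip,az):  # TCP for scoop pitch th, lip point world
    T=tool(az,L+th);T0=tool(az,L)
    off=tool(123.5,L).inv().apply(lip0-p)   # lip in tool frame, at grasp
    return lip-T.apply(off)
f=np.array([np.cos(np.radians(123.5)),np.sin(np.radians(123.5)),0])
lip0=np.array([.600,-.066,.003])+f*.083
print("lip0",lip0,"TCP->lip tool",tool(123.5,L).inv().apply(lip0-p))
# carry level: lift, then toward basket
for az in(123.5,140):
  for th,o in((0,.03),(30,.035),(75,.02)):
    f2=np.array([np.cos(np.radians(az)),np.sin(np.radians(az)),0])
    lip=np.append(C,.145)-f2*o
    print(az,th,pour(th,lip,az), "body dir",-tool(az,L+th).apply([0,0,1]))
plan([(p+[0,0,.1],123.5,L)])
E
```

```text
4.15 [ 0.594 -0.054  0.065] [ 0.554  0.937 -0.624  1.457  0.057  1.213  0.62 ] [ 1.396 -2.055  6.918] 0.012773914105869208 78.99275064468384
lip0 [0.554 0.003 0.003] TCP->lip tool [ 0.026 -0.001  0.09 ]
123.5 0 [0.631 0.13  0.207] body dir [ 0.292 -0.442  0.848]
123.5 30 [0.611 0.16  0.234] body dir [ 0.019 -0.029  0.999]
123.5 75 [0.564 0.231 0.228] body dir [-0.376  0.569  0.731]
140 0 [0.652 0.149 0.207] body dir [ 0.406 -0.341  0.848]
140 30 [0.625 0.172 0.234] body dir [ 0.027 -0.022  0.999]
140 75 [0.559 0.228 0.228] body dir [-0.522  0.438  0.731]
{'x': 0.441, 'y': 0.002, 'z': -0.707, 'ax': -0.0, 'ay': 0.0, 'az': 0.002} rows 1.6
```

Request:
arm_command(steps=[{"x": 0.03,"y": 0,"z": -0.05,"ax": 0,"ay": 0,"az": 0,"claw": -1},{"x": 0.1,"y": 0,"z": -0.16,"ax": 0,"ay": 0,"az": 0,"claw": -1},{"x": 0.2,"y": 0,"z": -0.32,"ax": 0,"ay": 0,"az": 0,"claw": -1},{"x": 0.32,"y": 0,"z": -0.51,"ax": 0,"ay": 0,"az": 0,"claw": -1},{"x": 0.44,"y": 0,"z": -0.7,"ax": 0,"ay": 0,"az": 0,"claw": -1},{"x": 0.54,"y": 0,"z": -0.86,"ax": 0,"ay": 0,"az": 0,"claw": -1},{"x": 0.6,"y": 0,"z": -0.96,"ax": 0,"ay": 0,"az": 0,"claw": -1},{"x": 0.62,"y": 0,"z": -1,"ax": 0,"ay": 0,"az": 0,"claw": -1}])

```text
clock: 5.15
tcp_pos: [0.5932, -0.0542, 0.2071]
eef_rot: [-0.242, 0.453, 0.848, 0.13]
contact_force: [-0.6, 0.3, -2.6]
opening: 0.0129
grip_force: 78.1
```

```bash
python3 - <<'E'
from h import *
s=r.state();print(s["clock"],s["tcp_pos"],s["qpos"],s["contact_force"],s["opening"],s["grip_force"])
c=vision.capture("wrist");cv2.imwrite("pics/w2.png",c["img"][80:300,150:370])
plan([([.610,.035,.215],123.5,-32),([.631,.13,.225],123.5,-32)])
E
```

```text
5.15 [ 0.593 -0.054  0.207] [ 0.564  0.789 -0.659  1.348 -0.01   1.447  0.583] [-0.554  0.302 -2.635] 0.012949433923081897 78.0676782131195
{'x': 0.494, 'y': 0.53, 'z': 0.23, 'ax': -0.0, 'ay': 0.001, 'az': 0.002} rows 1.5 
{'x': 0.522, 'y': 0.583, 'z': 0.229, 'ax': -0.0, 'ay': -0.0, 'az': -0.0} rows 1.6
```

View pics/w2.png

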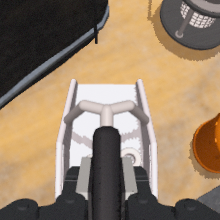

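The scoop is lifted and in the gripper, with a nut visible at (128,157) in the crop. I'll carry it level to the basket.

Request:
arm_command(steps=[{"x": 0.04,"y": 0.04,"z": 0.02,"ax": 0,"ay": 0,"az": 0,"claw": -1},{"x": 0.12,"y": 0.13,"z": 0.06,"ax": 0,"ay": 0,"az": 0,"claw": -1},{"x": 0.24,"y": 0.26,"z": 0.11,"ax": 0,"ay": 0,"az": 0,"claw": -1},{"x": 0.38,"y": 0.42,"z": 0.17,"ax": 0,"ay": 0,"az": 0,"claw": -1},{"x": 0.54,"y": 0.59,"z": 0.24,"ax": 0,"ay": 0,"az": 0,"claw": -1},{"x": 0.7,"y": 0.77,"z": 0.31,"ax": 0,"ay": 0,"az": 0,"claw": -1},{"x": 0.8,"y": 0.89,"z": 0.36,"ax": 0,"ay": 0,"az": 0,"claw": -1},{"x": 0.86,"y": 0.96,"z": 0.39,"ax": 0,"ay": 0,"az": 0,"claw": -1}])

```text
clock: 6.2
tcp_pos: [0.6262, 0.1051, 0.2211]
eef_rot: [-0.243, 0.452, 0.848, 0.13]
contact_force: [0.2, -0.7, -2.4]
opening: 0.0127
grip_force: 78.1
```

```bash
python3 - <<'E'
from h import *
s=r.state();print(s["clock"],s["tcp_pos"],s["qpos"],s["contact_force"],s["opening"],s["grip_force"])
off=np.array([.026,-.001,.090]);L=-32
f=np.array([np.cos(np.radians(123.5)),np.sin(np.radians(123.5)),0]);C=np.array([.575,.2125])
def wp(th,o,z): 
    T=tool(123.5,L+th);return (np.append(C,z)-f*o-T.apply(off),123.5,L+th)
plan([wp(0,.035,.16),wp(20,.035,.16),wp(45,.03,.15),wp(75,.02,.145)])
p0=wp(0,.035,.16);print(p0)
R0=tool(123.5,L)
for th in(10,20,30,40,50,60,70,78):
    a=wp(th,.035-.015*th/78,.16-.02*th/78);x=rel(a[0],tool(123.5,a[2]),p0[0],R0);print(th,x[0],x[1])
E
```

```text
6.2 [0.626 0.105 0.221] [ 0.346  0.786 -0.676  1.319 -0.059  1.377  0.388] [ 0.177 -0.7   -2.407] 0.012662810592202855 78.11053276062012
{'x': 0.098, 'y': 0.147, 'z': 0.047, 'ax': -0.001, 'ay': 0.0, 'az': 0.002} rows 0.4 
{'x': 0.27, 'y': 0.001, 'z': -0.029, 'ax': 0.0, 'ay': -0.111, 'az': 0.0} rows 1.9 
{'x': 0.361, 'y': -0.001, 'z': 0.069, 'ax': 0.0, 'ay': -0.139, 'az': -0.0} rows 2.3 
{'x': 0.494, 'y': 0.0, 'z': 0.014, 'ax': 0.0, 'ay': -0.167, 'az': -0.0} rows 2.8 
(array([0.634, 0.126, 0.223]), 123.5, -32)
10 [ 0.136 -0.     0.   ] [ 0.    -0.056  0.   ]
20 [ 0.274 -0.     0.024] [ 0.    -0.111 -0.   ]
30 [ 0.411 -0.     0.072] [ 0.    -0.167  0.   ]
40 [ 0.542 -0.     0.143] [ 0.    -0.222 -0.   ]
50 [ 0.663 -0.     0.235] [ 0.    -0.278 -0.   ]
60 [ 0.771 -0.     0.347] [-0.    -0.333 -0.   ]
70 [ 0.863 -0.     0.476] [-0.    -0.389 -0.   ]
78 [ 0.923 -0.     0.59 ] [ 0.    -0.433  0.   ]
```

Request:
arm_command(steps=[{"x": 0.04,"y": 0.06,"z": 0.02,"ax": 0,"ay": 0,"az": 0,"claw": -1},{"x": 0.08,"y": 0.11,"z": 0.04,"ax": 0,"ay": 0,"az": 0,"claw": -1},{"x": 0.1,"y": 0.15,"z": 0.05,"ax": 0,"ay": 0,"az": 0,"claw": -1},{"x": 0.1,"y": 0.15,"z": 0.05,"ax": 0,"ay": 0,"az": 0,"claw": -1}])

```text
clock: 6.7
tcp_pos: [0.6339, 0.1243, 0.2222]
eef_rot: [-0.243, 0.453, 0.848, 0.13]
contact_force: [0.6, -0.1, -2.0]
opening: 0.0127
grip_force: 78.1
```

Request:
arm_command(steps=[{"x": 0.07,"y": 0,"z": 0,"ax": 0,"ay": -0.028,"az": 0,"claw": -1},{"x": 0.14,"y": 0,"z": 0,"ax": 0,"ay": -0.056,"az": 0,"claw": -1},{"x": 0.21,"y": 0,"z": 0.01,"ax": 0,"ay": -0.083,"az": 0,"claw": -1},{"x": 0.27,"y": 0,"z": 0.02,"ax": 0,"ay": -0.111,"az": 0,"claw": -1},{"x": 0.34,"y": 0,"z": 0.05,"ax": 0,"ay": -0.139,"az": 0,"claw": -1},{"x": 0.38,"y": 0,"z": 0.06,"ax": 0,"ay": -0.153,"az": 0,"claw": -1},{"x": 0.41,"y": 0,"z": 0.07,"ax": 0,"ay": -0.167,"az": 0,"claw": -1},{"x": 0.41,"y": 0,"z": 0.07,"ax": 0,"ay": -0.167,"az": 0,"claw": -1}])

```text
clock: 7.7
tcp_pos: [0.6073, 0.1638, 0.2417]
eef_rot: [-0.014, 0.47, 0.882, 0.009]
contact_force: [-0.4, -0.1, -2.6]
opening: 0.013
grip_force: 78.2
```

```bash
python3 - <<'E'
from h import *
s=r.state();print(s["clock"],s["tcp_pos"],s["qpos"],s["contact_force"],s["opening"],s["grip_force"])
print(-rot(s["eef_rot"]).apply([0,0,1]))
c=vision.capture("top");d=vision.capture("side")
cv2.imwrite("pics/m1.png",np.hstack([cv2.resize(c["img"][130:250,130:280],(500,400)),cv2.resize(d["img"][130:240,200:310],(300,400))]))
off=np.array([.026,-.001,.090]);L=-32
f=np.array([np.cos(np.radians(123.5)),np.sin(np.radians(123.5)),0]);C=np.array([.575,.2125])
T=rot(s["eef_rot"]);print("lip now",s["tcp_pos"]+T.apply(off))
for th in(35,40,45,50,55,60,70,78):
    a=(np.append(C,.155-.012*(th-30)/48)-f*(.032-.01*(th-30)/48)-tool(123.5,L+th).apply(off),123.5,L+th);x=rel(a[0],tool(123.5,a[2]));print(th,x[0],x[1])
E
```

```text
7.7 [0.607 0.164 0.242] [-0.001  0.539 -0.524  1.531  0.248  1.148  0.027] [-0.396 -0.146 -2.633] 0.012974501601800855 78.19098114967346
[ 0.017 -0.029  0.999]
lip now [0.59  0.187 0.153]
35 [ 0.069  0.01  -0.03 ] [ 0.    -0.027  0.001]
40 [ 0.144  0.011 -0.03 ] [ 0.    -0.055  0.001]
45 [ 0.221  0.011 -0.023] [ 0.001 -0.083  0.001]
50 [ 0.297  0.011 -0.011] [ 0.001 -0.111  0.001]
55 [0.373 0.012 0.007] [ 0.001 -0.139  0.001]
60 [0.448 0.012 0.031] [ 0.001 -0.166  0.001]
70 [0.594 0.013 0.097] [ 0.001 -0.222  0.001]
78 [0.703 0.013 0.164] [ 0.001 -0.266  0.001]
```

View pics/m1.png

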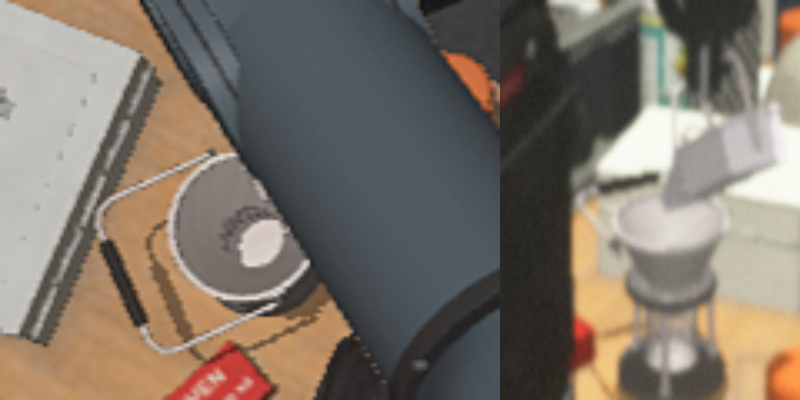

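The side half shows the lip over the funnel mouth at about (670,205). I'll continue the pour slowly.

Request:
arm_command(steps=[{"x": 0.07,"y": 0.01,"z": -0.03,"ax": 0,"ay": -0.027,"az": 0,"claw": -1},{"x": 0.07,"y": 0.01,"z": -0.03,"ax": 0,"ay": -0.027,"az": 0,"claw": -1},{"x": 0.14,"y": 0.01,"z": -0.03,"ax": 0,"ay": -0.055,"az": 0,"claw": -1},{"x": 0.14,"y": 0.01,"z": -0.03,"ax": 0,"ay": -0.055,"az": 0,"claw": -1},{"x": 0.14,"y": 0.01,"z": -0.03,"ax": 0,"ay": -0.055,"az": 0,"claw": -1},{"x": 0.22,"y": 0.01,"z": -0.02,"ax": 0,"ay": -0.083,"az": 0,"claw": -1},{"x": 0.22,"y": 0.01,"z": -0.02,"ax": 0,"ay": -0.083,"az": 0,"claw": -1},{"x": 0.22,"y": 0.01,"z": -0.02,"ax": 0,"ay": -0.083,"az": 0,"claw": -1}])

```text
clock: 8.8
tcp_pos: [0.5951, 0.1838, 0.2443]
eef_rot: [0.1, 0.469, 0.876, -0.053]
contact_force: [0.6, -0.2, -1.2]
opening: 0.013
grip_force: 78.4
```

Request:
arm_command(steps=[{"x": 0.08,"y": 0,"z": 0,"ax": 0,"ay": -0.028,"az": 0,"claw": -1},{"x": 0.08,"y": 0,"z": 0,"ax": 0,"ay": -0.028,"az": 0,"claw": -1},{"x": 0.15,"y": 0,"z": -0.01,"ax": 0,"ay": -0.056,"az": 0,"claw": -1},{"x": 0.15,"y": 0,"z": -0.01,"ax": 0,"ay": -0.056,"az": 0,"claw": -1},{"x": 0.23,"y": 0,"z": -0.01,"ax": 0,"ay": -0.083,"az": 0,"claw": -1},{"x": 0.23,"y": 0,"z": -0.01,"ax": 0,"ay": -0.083,"az": 0,"claw": -1},{"x": 0.23,"y": 0,"z": -0.01,"ax": 0,"ay": -0.083,"az": 0,"claw": -1}])

```text
clock: 9.68
tcp_pos: [0.5802, 0.2063, 0.2397]
eef_rot: [0.213, 0.458, 0.856, -0.113]
contact_force: [0.3, -0.3, -1.6]
opening: 0.0125
grip_force: 78.4
```

```bash
python3 - <<'E'
from h import *
s=r.state();print(s["clock"],s["tcp_pos"],s["qpos"],s["contact_force"],s["opening"],s["grip_force"])
b=-rot(s["eef_rot"]).apply([0,0,1]);print(b, np.degrees(np.arccos(b[2]))+32)
off=np.array([.026,-.001,.090]);L=-32
f=np.array([np.cos(np.radians(123.5)),np.sin(np.radians(123.5)),0]);C=np.array([.575,.2125])
T=rot(s["eef_rot"]);print("lip now",s["tcp_pos"]+T.apply(off))
for th in(65,70,78):
    a=(np.append(C,.148)-f*.024-tool(123.5,L+th).apply(off),123.5,L+th);x=rel(a[0],tool(123.5,a[2]));print(th,x[0],x[1])
E
```

```text
9.675 [0.58  0.206 0.24 ] [-0.48   0.503 -0.336  1.69   0.697  1.182 -0.539] [ 0.296 -0.336 -1.573] 0.012494650384704684 78.43517661094666
[-0.26   0.388  0.884] 59.87342379502171
lip now [0.59  0.19  0.148]
65 [ 0.091  0.001 -0.029] [ 0.001 -0.028  0.001]
70 [ 0.158  0.001 -0.039] [ 0.001 -0.056  0.001]
78 [ 0.267  0.001 -0.043] [ 0.001 -0.101  0.001]
```

Request:
arm_command(steps=[{"x": 0.09,"y": 0,"z": -0.03,"ax": 0,"ay": -0.028,"az": 0,"claw": -1},{"x": 0.16,"y": 0,"z": -0.04,"ax": 0,"ay": -0.056,"az": 0,"claw": -1},{"x": 0.21,"y": 0,"z": -0.04,"ax": 0,"ay": -0.078,"az": 0,"claw": -1},{"x": 0.27,"y": 0,"z": -0.04,"ax": 0,"ay": -0.1,"az": 0,"claw": -1},{"x": 0.27,"y": 0,"z": -0.04,"ax": 0,"ay": -0.1,"az": 0,"claw": -1},{"x": 0.27,"y": 0,"z": -0.04,"ax": 0,"ay": -0.1,"az": 0,"claw": -1},{"x": 0.27,"y": 0,"z": -0.04,"ax": 0,"ay": -0.1,"az": 0,"claw": -1}])

```text
clock: 10.55
tcp_pos: [0.563, 0.232, 0.2292]
eef_rot: [0.344, 0.435, 0.811, -0.183]
contact_force: [0.2, -0.1, -1.5]
opening: 0.0123
grip_force: 78.5
```

```bash
python3 - <<'E'
from h import *
s=r.state();print(s["clock"],s["tcp_pos"],s["qpos"],s["contact_force"],s["opening"],s["grip_force"])
d=vision.capture("side");c=vision.capture("top");w=vision.capture("wrist")
cv2.imwrite("pics/m2.png",np.hstack([cv2.resize(d["img"][130:250,200:320],(400,400),interpolation=cv2.INTER_CUBIC),cv2.resize(w["img"][60:300,100:400],(400,400))]))
E
```

```text
10.55 [0.563 0.232 0.229] [-0.738  0.603 -0.249  1.737  0.902  1.343 -0.845] [ 0.224 -0.114 -1.513] 0.012299205238055015 78.48363518714905
```

View pics/m2.png

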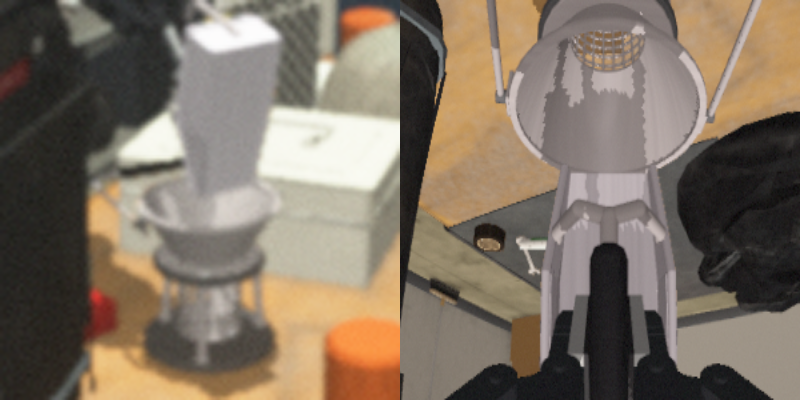

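```bash
python3 - <<'E'
from h import *
s=r.state()
off=np.array([.026,-.001,.090]);L=-32
f=np.array([np.cos(np.radians(123.5)),np.sin(np.radians(123.5)),0]);C=np.array([.575,.2125])
for th in(68,58,48,38,28,18,8,0):
    a=(np.append(C,.165)-f*.03-tool(123.5,L+th).apply(off),123.5,L+th);x=rel(a[0],tool(123.5,a[2]));print(th,x[0],x[1])
plan([([.612,.04,.212],123.5,L),([.5935,-.054,.205],123.5,L),([.5935,-.054,.10],123.5,L)],a[0],tool(123.5,L))
E
```

```text
68 [-0.271  0.002 -0.01 ] [0.001 0.055 0.   ]
58 [-0.388  0.001  0.06 ] [0.001 0.111 0.001]
48 [-0.491  0.001  0.15 ] [0.001 0.166 0.001]
38 [-0.576  0.     0.256] [0.001 0.222 0.001]
28 [-0.642 -0.     0.375] [0.001 0.277 0.001]
18 [-0.686 -0.001  0.504] [0.001 0.333 0.001]
8 [-0.707 -0.002  0.638] [0.001 0.389 0.001]
0 [-0.707 -0.002  0.747] [0.001 0.433 0.001]
{'x': -0.525, 'y': -0.545, 'z': -0.175, 'ax': 0.0, 'ay': 0.0, 'az': 0.0} rows 1.5 
{'x': -0.512, 'y': -0.561, 'z': -0.252, 'ax': 0.0, 'ay': 0.0, 'az': 0.0} rows 1.5 
{'x': -0.464, 'y': 0.0, 'z': 0.742, 'ax': 0.0, 'ay': 0.0, 'az': 0.0} rows 1.7
```

Request:
arm_command(steps=[{"x": -0.15,"y": 0,"z": -0.01,"ax": 0,"ay": 0.02,"az": 0,"claw": -1},{"x": -0.27,"y": 0,"z": -0.01,"ax": 0,"ay": 0.055,"az": 0,"claw": -1},{"x": -0.39,"y": 0,"z": 0.06,"ax": 0,"ay": 0.111,"az": 0,"claw": -1},{"x": -0.49,"y": 0,"z": 0.15,"ax": 0,"ay": 0.166,"az": 0,"claw": -1},{"x": -0.58,"y": 0,"z": 0.26,"ax": 0,"ay": 0.222,"az": 0,"claw": -1},{"x": -0.64,"y": 0,"z": 0.37,"ax": 0,"ay": 0.277,"az": 0,"claw": -1},{"x": -0.64,"y": 0,"z": 0.37,"ax": 0,"ay": 0.277,"az": 0,"claw": -1}])

```text
clock: 11.58
tcp_pos: [0.6126, 0.154, 0.2517]
eef_rot: [-0.03, 0.476, 0.879, 0.016]
contact_force: [-0.1, -0.3, -1.7]
opening: 0.0131
grip_force: 78.5
```

```bash
python3 - <<'E'
from h import *
s=r.state();print(s["clock"],s["tcp_pos"],s["qpos"],s["contact_force"],s["opening"],s["grip_force"])
L=-32
plan([([.637,.110,.228],123.5,L),([.612,.03,.22],123.5,L),([.5935,-.054,.205],123.5,L),([.5935,-.054,.10],123.5,L)])
E
```

```text
11.575 [0.613 0.154 0.252] [ 0.012  0.538 -0.492  1.496  0.193  1.179  0.081] [-0.072 -0.29  -1.734] 0.013093562366926062 78.45543265342712
{'x': -0.43, 'y': -0.03, 'z': 0.169, 'ax': 0.001, 'ay': 0.156, 'az': -0.002} rows 2.6 
{'x': -0.41, 'y': -0.541, 'z': -0.176, 'ax': -0.0, 'ay': 0.0, 'az': -0.0} rows 1.3 
{'x': -0.49, 'y': -0.514, 'z': -0.158, 'ax': -0.0, 'ay': 0.0, 'az': -0.0} rows 1.4 
{'x': -0.463, 'y': 0.001, 'z': 0.743, 'ax': -0.0, 'ay': 0.0, 'az': -0.0} rows 1.7
```

Request:
arm_command(steps=[{"x": -0.14,"y": -0.01,"z": 0.06,"ax": 0,"ay": 0.052,"az": 0,"claw": -1},{"x": -0.29,"y": -0.02,"z": 0.11,"ax": 0,"ay": 0.104,"az": 0,"claw": -1},{"x": -0.43,"y": -0.03,"z": 0.17,"ax": 0,"ay": 0.156,"az": -0.002,"claw": -1},{"x": -0.43,"y": -0.03,"z": 0.17,"ax": 0,"ay": 0.156,"az": -0.002,"claw": -1}])

```text
clock: 12.08
tcp_pos: [0.6356, 0.1124, 0.2236]
eef_rot: [-0.244, 0.454, 0.847, 0.129]
contact_force: [-0.2, 0.2, -1.8]
opening: 0.0125
grip_force: 78.5
```

Request:
arm_command(steps=[{"x": -0.22,"y": -0.25,"z": -0.08,"ax": 0,"ay": 0,"az": 0,"claw": -1},{"x": -0.45,"y": -0.53,"z": -0.17,"ax": 0,"ay": 0,"az": 0,"claw": -1},{"x": -0.68,"y": -0.8,"z": -0.25,"ax": 0,"ay": 0,"az": 0,"claw": -1},{"x": -0.85,"y": -1,"z": -0.32,"ax": 0,"ay": 0,"az": 0,"claw": -1},{"x": -0.85,"y": -1,"z": -0.32,"ax": 0,"ay": 0,"az": 0,"claw": -1}])

```text
clock: 12.7
tcp_pos: [0.5947, -0.04, 0.2066]
eef_rot: [-0.241, 0.452, 0.849, 0.129]
contact_force: [0.6, 0.7, -1.3]
opening: 0.013
grip_force: 78.6
```

```bash
python3 - <<'E'
from h import *
s=r.state();print(s["clock"],s["tcp_pos"],s["qpos"],s["contact_force"],s["opening"],s["grip_force"])
L=-32
plan([([.5935,-.054,.205],123.5,L),([.5935,-.054,.085],123.5,L),([.5935,-.054,.067],123.5,L)])
c=vision.capture("top");cv2.imwrite("pics/m3.png",cv2.resize(c["img"][150:260,130:280],(750,550),interpolation=cv2.INTER_CUBIC))
E
```

```text
12.7 [ 0.595 -0.04   0.207] [ 0.518  0.773 -0.6    1.357 -0.049  1.433  0.601] [ 0.58   0.68  -1.319] 0.013022832961689067 78.57539892196655
{'x': -0.085, 'y': -0.074, 'z': -0.037, 'ax': -0.001, 'ay': 0.001, 'az': 0.002} rows 0.2 
{'x': -0.529, 'y': 0.0, 'z': 0.848, 'ax': -0.0, 'ay': 0.0, 'az': 0.0} rows 1.9 
{'x': -0.079, 'y': 0.0, 'z': 0.128, 'ax': -0.0, 'ay': 0.0, 'az': 0.0} rows 0.3
```

View pics/m3.png

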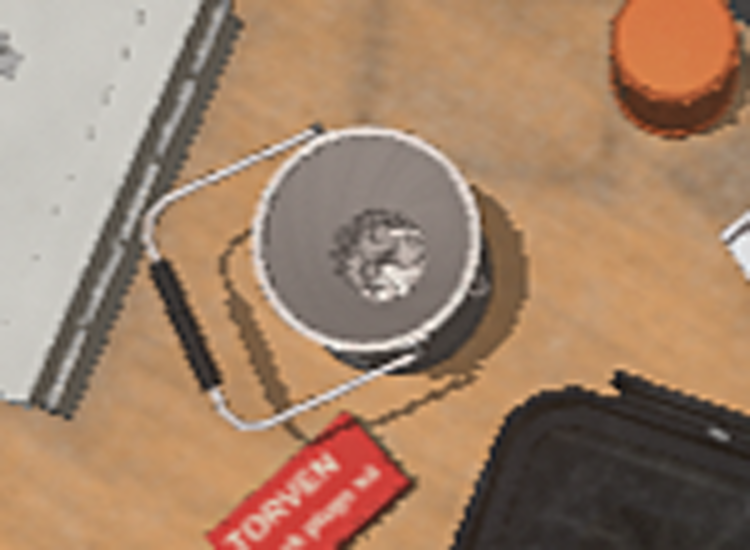

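The view shows the nuts in the tube at (380,255), with none loose on the bench. I'll set the scoop down now.

Request:
arm_command(steps=[{"x": -0.2,"y": -0.07,"z": 0.15,"ax": 0,"ay": 0,"az": 0,"claw": -1},{"x": -0.33,"y": -0.07,"z": 0.36,"ax": 0,"ay": 0,"az": 0,"claw": -1},{"x": -0.46,"y": -0.07,"z": 0.57,"ax": 0,"ay": 0,"az": 0,"claw": -1},{"x": -0.57,"y": -0.07,"z": 0.75,"ax": 0,"ay": 0,"az": 0.002,"claw": -1},{"x": -0.64,"y": -0.07,"z": 0.85,"ax": 0,"ay": 0,"az": 0.002,"claw": -1},{"x": -0.67,"y": -0.07,"z": 0.9,"ax": 0,"ay": 0,"az": 0.002,"claw": -1},{"x": -0.67,"y": -0.07,"z": 0.9,"ax": 0,"ay": 0,"az": 0.002,"claw": -1}])

```text
clock: 13.62
tcp_pos: [0.5949, -0.0502, 0.0728]
eef_rot: [-0.243, 0.452, 0.848, 0.13]
contact_force: [-0.2, 0.3, -1.1]
opening: 0.013
grip_force: 78.6
```

```bash
python3 - <<'E'
from h import *
s=r.state();print(s["clock"],s["tcp_pos"],s["contact_force"],s["opening"],s["grip_force"],s["eef_rot"])
L=-32
plan([([.5935,-.054,.0655],123.5,L)])
E
```

```text
13.625 [ 0.595 -0.05   0.073] [-0.225  0.31  -1.142] 0.012997763962627787 78.59786868095398 [-0.243  0.452  0.848  0.13 ]
{'x': -0.049, 'y': -0.027, 'z': 0.041, 'ax': -0.001, 'ay': 0.0, 'az': 0.002} rows 0.1
```

Request:
arm_command(steps=[{"x": -0.015,"y": 0,"z": 0.025,"ax": 0,"ay": 0,"az": 0,"claw": -1},{"x": -0.03,"y": 0,"z": 0.05,"ax": 0,"ay": 0,"az": 0,"claw": -1},{"x": -0.032,"y": 0,"z": 0.052,"ax": 0,"ay": 0,"az": 0,"claw": -1},{"x": -0.032,"y": 0,"z": 0.052,"ax": 0,"ay": 0,"az": 0,"claw": -1}])

```text
clock: 14.12
tcp_pos: [0.5948, -0.0505, 0.0656]
eef_rot: [-0.243, 0.453, 0.848, 0.13]
contact_force: [-0.9, -0.1, -0.5]
opening: 0.013
grip_force: 78.6
```

```bash
python3 - <<'E'
from h import *
s=r.state();print(s["clock"],s["tcp_pos"],s["contact_force"],s["opening"],s["grip_force"],s["eef_rot"])
E
```

```text
14.125 [ 0.595 -0.05   0.066] [-0.867 -0.109 -0.533] 0.013040805875555365 78.59785795211792 [-0.243  0.453  0.848  0.13 ]
```

Request:
arm_command(steps=[{"x": -0.005,"y": 0,"z": 0.008,"ax": 0,"ay": 0,"az": 0,"claw": -1},{"x": -0.005,"y": 0,"z": 0.008,"ax": 0,"ay": 0,"az": 0,"claw": -1},{"x": -0.005,"y": 0,"z": 0.008,"ax": 0,"ay": 0,"az": 0,"claw": 0},{"x": -0.005,"y": 0,"z": 0.008,"ax": 0,"ay": 0,"az": 0,"claw": 1},{"x": -0.005,"y": 0,"z": 0.008,"ax": 0,"ay": 0,"az": 0,"claw": 1},{"x": -0.005,"y": 0,"z": 0.008,"ax": 0,"ay": 0,"az": 0,"claw": 1},{"x": -0.005,"y": 0,"z": 0.008,"ax": 0,"ay": 0,"az": 0,"claw": 1}])

```text
clock: 15.0
tcp_pos: [0.5948, -0.0504, 0.0643]
eef_rot: [-0.243, 0.453, 0.848, 0.13]
contact_force: [-0.5, -0.8, 0.1]
opening: 0.0854
grip_force: 0.0
```

Request:
arm_command(steps=[{"x": 0,"y": 0,"z": -0.15,"ax": 0,"ay": 0,"az": 0,"claw": 1},{"x": 0,"y": 0,"z": -0.5,"ax": 0,"ay": 0,"az": 0,"claw": 1},{"x": 0,"y": 0,"z": -1,"ax": 0,"ay": 0,"az": 0,"claw": 1},{"x": 0,"y": 0,"z": -1,"ax": 0,"ay": 0,"az": 0,"claw": 1}])

```text
clock: 15.5
tcp_pos: [0.633, -0.1055, 0.1697]
eef_rot: [-0.239, 0.454, 0.848, 0.131]
contact_force: [-0.7, 1.2, -0.2]
opening: 0.0854
grip_force: 0.0
```

```bash
python3 - <<'E'
from h import *
s=r.state();print(s["clock"],s["tcp_pos"],s["contact_force"],s["opening"],s["grip_force"],s["qpos"])
c=vision.capture("wrist");d=vision.capture("side")
cv2.imwrite("pics/m4.png",np.hstack([c["img"][60:360,100:400],cv2.resize(d["img"][220:320,230:330],(300,300))]))
W=cloud(d);g=d["img"].astype(int);x,y,z=W[...,0],W[...,1],W[...,2]
m=(x>.5)&(x<.69)&(y>-.15)&(y<.04)&(z>.012)&(z<.045)&(g.min(-1)>100);print(cv2.minAreaRect(W[m][:,:2].astype(np.float32)*1000),np.percentile(z[m],98))
m=(x>.5)&(x<.69)&(y>-.15)&(y<.04)&(z>.06)&(z<.12)&(g.max(-1)<70);print("bar z",np.percentile(z[m],[5,50,95]))
E
```

```text
15.5 [ 0.633 -0.106  0.17 ] [-0.715  1.242 -0.239] 0.08543818623040587 0.0 [ 0.543  0.881 -0.566  1.21  -0.001  1.496  0.668]
((593.8128051757812, -47.48590087890625), (68.05439758300781, 134.9031982421875), 33.98450469970703) 0.04008754317820902
bar z [0.08  0.084 0.088]
```

View pics/m4.png

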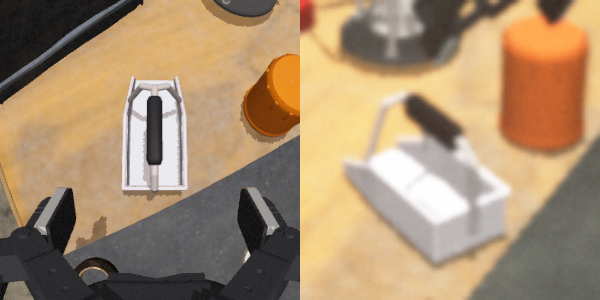

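The scoop stands upright and empty at (155,135). Next is the bail, so I'll re-measure it, check the white box's edge, and plan the approach.

```bash
python3 - <<'E'
from h import *
from scipy.optimize import least_squares
c=vision.capture("top");W=cloud(c);g=c["img"].astype(int);x,y,z=W[...,0],W[...,1],W[...,2]
m=(np.hypot(x-.575,y-.2125)<.07)&(z>.119)&(z<.135)&(g.min(-1)>80);P=W[m]
q=least_squares(lambda q:np.hypot(P[:,0]-q[0],P[:,1]-q[1])-.055,[.587,.21],loss="soft_l1",f_scale=.003).x
m=(g.max(-1)<75)&(z>.105)&(z<.14)&(x>.45)&(x<.58)&(y>.25)&(y<.34)&(np.hypot(x-q[0],y-q[1])>.08);P=W[m]
print(q,m.sum(),P.mean(0),cv2.minAreaRect(P[:,:2].astype(np.float32)*1000))
G=P.mean(0)
m=(z>.04)&(z<.2)&(y>.3)&(g.min(-1)>110)&(np.hypot(x-G[0],y-G[1])<.15)
a=np.radians(116.2);b=np.array([np.cos(a),np.sin(a)]);t=np.array([-b[1],b[0]])
D=(W[m][:,:2]-G[:2]);u=D@b;v=D@t
for lo in np.arange(-.06,.07,.02):
    k=(abs(v-lo)<.01)&(u>.012); 
    if k.any(): i=np.argsort(u[k])[:5];print("v",lo,"nearest u",u[k][i],W[m][k][i][:,2])
plan([([.64,.0,.30],95,0),([.64,.10,.31],60,0),([.60,.20,.31],26,0),([.5305,.301,.23],26,0)])
E
```

```text
[0.574 0.211] 105 [0.529 0.301 0.125] ((530.2255859375, 301.191162109375), (67.43871307373047, 10.06998348236084), 25.972349166870117)
v -0.06 nearest u [0.018 0.02  0.022 0.022 0.024] [0.065 0.066 0.069 0.104 0.061]
v -0.039999999999999994 nearest u [0.039 0.04  0.041 0.043 0.044] [0.07  0.071 0.067 0.066 0.067]
v -0.01999999999999999 nearest u [0.059 0.06  0.063 0.063 0.064] [0.069 0.069 0.064 0.069 0.102]
v 1.3877787807814457e-17 nearest u [0.079 0.08  0.082 0.082 0.084] [0.067 0.064 0.072 0.066 0.067]
{'x': 1.156, 'y': 0.549, 'z': -0.599, 'ax': -0.045, 'ay': -0.174, 'az': 0.156} rows 4.0 BAD
{'x': 0.83, 'y': 0.072, 'z': -0.084, 'ax': 0.0, 'ay': -0.0, 'az': 0.194} rows 3.3 
{'x': 0.556, 'y': -0.704, 'z': 0.0, 'ax': 0.0, 'ay': -0.0, 'az': 0.189} rows 3.2 
{'x': -0.15, 'y': -1.011, 'z': 0.667, 'ax': 0.0, 'ay': -0.0, 'az': 0.0} rows 2.3 BAD
```

Request:
arm_command(steps=[{"x": 0.2,"y": 0.1,"z": -0.2,"ax": -0.011,"ay": -0.04,"az": 0.039,"claw": -0.2},{"x": 0.45,"y": 0.2,"z": -0.4,"ax": -0.022,"ay": -0.087,"az": 0.078,"claw": -0.2},{"x": 0.75,"y": 0.35,"z": -0.6,"ax": -0.034,"ay": -0.13,"az": 0.117,"claw": -0.2},{"x": 1,"y": 0.5,"z": -0.6,"ax": -0.045,"ay": -0.174,"az": 0.156,"claw": -0.2},{"x": 1,"y": 0.5,"z": -0.6,"ax": -0.045,"ay": -0.174,"az": 0.156,"claw": -0.2}])

```text
clock: 16.27
tcp_pos: [0.6435, -0.0076, 0.2926]
eef_rot: [0.001, 0.672, 0.741, 0.002]
contact_force: [0.4, 0.9, -0.5]
opening: 0.034
grip_force: 0.0
```

Request:
arm_command(steps=[{"x": 0.25,"y": 0.03,"z": -0.03,"ax": 0,"ay": 0,"az": 0.05,"claw": -0.2},{"x": 0.5,"y": 0.05,"z": -0.05,"ax": 0,"ay": 0,"az": 0.1,"claw": -0.2},{"x": 0.75,"y": 0.07,"z": -0.08,"ax": 0,"ay": 0,"az": 0.15,"claw": -0.2},{"x": 0.97,"y": 0.1,"z": -0.08,"ax": 0,"ay": 0,"az": 0.194,"claw": -0.2},{"x": 0.97,"y": 0.1,"z": -0.08,"ax": 0,"ay": 0,"az": 0.194,"claw": -0.2}])

```text
clock: 16.9
tcp_pos: [0.6453, 0.1026, 0.2984]
eef_rot: [-0.001, 0.865, 0.502, -0.001]
contact_force: [-0.5, -0.7, -0.3]
opening: 0.034
grip_force: 0.0
```

```bash
python3 - <<'E'
from h import *
s=r.state();print(s["clock"],s["tcp_pos"],s["contact_force"],s["opening"],s["grip_force"],s["qpos"])
plan([([.60,.19,.31],26,0),([.55,.26,.26],26,0),([.5305,.301,.18],26,0)])
E
```

```text
16.9 [0.645 0.103 0.298] [-0.541 -0.728 -0.281] 0.03397787031763569 0.0 [-0.108  0.503 -0.205  1.386  0.102  1.265 -0.837]
{'x': 0.446, 'y': -0.689, 'z': -0.095, 'ax': -0.001, 'ay': 0.0, 'az': 0.191} rows 3.2 
{'x': -0.119, 'y': -0.707, 'z': 0.416, 'ax': 0.0, 'ay': 0.0, 'az': -0.0} rows 1.6 
{'x': 0.003, 'y': -0.379, 'z': 0.666, 'ax': 0.0, 'ay': 0.0, 'az': -0.0} rows 1.5
```

Request:
arm_command(steps=[{"x": 0.11,"y": -0.17,"z": -0.02,"ax": 0,"ay": 0,"az": 0.05,"claw": -0.2},{"x": 0.22,"y": -0.34,"z": -0.05,"ax": 0,"ay": 0,"az": 0.1,"claw": -0.2},{"x": 0.33,"y": -0.51,"z": -0.07,"ax": 0,"ay": 0,"az": 0.15,"claw": -0.2},{"x": 0.45,"y": -0.69,"z": -0.1,"ax": 0,"ay": 0,"az": 0.191,"claw": -0.2},{"x": 0.45,"y": -0.69,"z": -0.1,"ax": 0,"ay": 0,"az": 0.191,"claw": -0.2}])

```text
clock: 17.52
tcp_pos: [0.6005, 0.189, 0.3115]
eef_rot: [-0.0, 0.975, 0.224, -0.0]
contact_force: [-0.8, 0.8, -0.8]
opening: 0.0343
grip_force: 0.0
```

Request:
arm_command(steps=[{"x": -0.06,"y": -0.35,"z": 0.1,"ax": 0,"ay": 0,"az": 0,"claw": -0.2},{"x": -0.12,"y": -0.7,"z": 0.3,"ax": 0,"ay": 0,"az": 0,"claw": -0.2},{"x": -0.12,"y": -1,"z": 0.5,"ax": 0,"ay": 0,"az": 0,"claw": -0.2},{"x": -0.12,"y": -1,"z": 0.8,"ax": 0,"ay": 0,"az": 0,"claw": -0.2},{"x": -0.12,"y": -1,"z": 0.8,"ax": 0,"ay": 0,"az": 0,"claw": -0.2}])

```text
clock: 18.15
tcp_pos: [0.5359, 0.2873, 0.2132]
eef_rot: [0.002, 0.975, 0.223, -0.002]
contact_force: [1.0, 0.7, 0.5]
opening: 0.0341
grip_force: 0.0
```

```bash
python3 - <<'E'
from h import *
s=r.state();print(s["clock"],s["tcp_pos"],s["contact_force"],s["opening"],s["grip_force"],s["qpos"])
plan([([.5305,.3012,.17],26,0),([.5305,.3012,.104],26,0)])
c=vision.capture("wrist");cv2.imwrite("pics/w5.png",c["img"])
M=np.array(c["mount"]);K=np.array(c["K"]);Rt=rot(s["eef_rot"]);G=np.array([.5303,.3011,.12]);a=np.radians(26)
for k in(-.035,0,.035):
    P=G+k*np.array([np.cos(a),np.sin(a),0])
    q=Rt.inv().apply(P-s["tcp_pos"]);q=np.linalg.inv(M)@np.append(q,1);d=np.array([q[0],-q[1],-q[2]]);th=np.arctan2(np.hypot(d[0],d[1]),d[2]);u=d[:2]/np.hypot(*d[:2])*th
    print(K[0,0]*u[0]+K[0,2],K[1,1]*u[1]+K[1,2])
E
```

```text
18.15 [0.536 0.287 0.213] [0.953 0.741 0.458] 0.03407662642011511 0.0 [-0.507  0.493 -0.099  1.641  0.057  1.016 -1.745]
{'x': 0.012, 'y': -0.124, 'z': 0.36, 'ax': 0.001, 'ay': 0.002, 'az': -0.001} rows 0.7 
{'x': -0.001, 'y': 0.0, 'z': 0.55, 'ax': -0.0, 'ay': -0.0, 'az': -0.0} rows 1.1 
239.41861312757155 232.3595269934292
238.37277786134098 194.48548081301468
237.45028237616117 153.104665245572
```

View pics/w5.png

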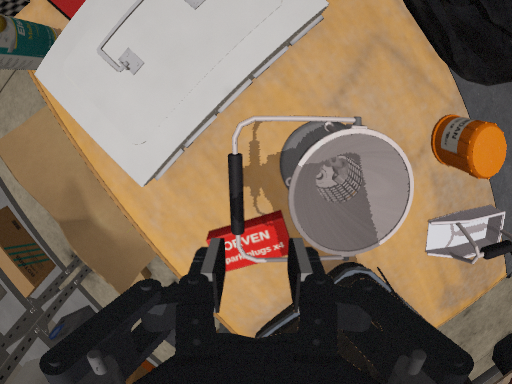

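The bail grip is at column 236, rows 153–234, about 2 px from prediction. I'll descend and pinch.

Request:
arm_command(steps=[{"x": 0.01,"y": -0.13,"z": 0.15,"ax": 0,"ay": 0,"az": 0,"claw": -0.2},{"x": 0.01,"y": -0.13,"z": 0.4,"ax": 0,"ay": 0,"az": 0,"claw": -0.2},{"x": 0.01,"y": -0.13,"z": 0.65,"ax": 0,"ay": 0,"az": 0,"claw": -0.2},{"x": 0.01,"y": -0.13,"z": 0.85,"ax": 0,"ay": 0,"az": 0,"claw": -0.2},{"x": 0.01,"y": -0.13,"z": 0.92,"ax": 0,"ay": 0,"az": 0,"claw": -0.2},{"x": 0.01,"y": -0.13,"z": 0.92,"ax": 0,"ay": 0,"az": 0,"claw": -0.2}])

```text
clock: 18.95
tcp_pos: [0.5321, 0.3041, 0.1065]
eef_rot: [0.0, 0.975, 0.222, 0.001]
contact_force: [1.0, 0.4, 0.5]
opening: 0.0343
grip_force: 0.0
```

Request:
arm_command(steps=[{"x": 0,"y": 0,"z": 0,"ax": 0,"ay": 0,"az": 0,"claw": -1},{"x": 0,"y": 0,"z": 0,"ax": 0,"ay": 0,"az": 0,"claw": -1},{"x": 0,"y": 0,"z": 0,"ax": 0,"ay": 0,"az": 0,"claw": -1},{"x": 0,"y": 0,"z": 0,"ax": 0,"ay": 0,"az": 0,"claw": -1},{"x": 0,"y": 0,"z": 0,"ax": 0,"ay": 0,"az": 0,"claw": -1}], grip_force=60)

```text
clock: 19.58
tcp_pos: [0.5316, 0.3051, 0.1061]
eef_rot: [-0.0, 0.975, 0.222, 0.001]
contact_force: [2.7, 1.7, 2.1]
opening: 0.0099
grip_force: 58.6
```

```bash
python3 - <<'E'
from h import *
s=r.state();print(s["clock"],s["tcp_pos"],s["contact_force"],s["opening"],s["grip_force"],s["qpos"])
# arc: hinge z .12, radius .1, direction from hinge outwards b
a=np.radians(116);b=np.array([np.cos(a),np.sin(a),0]);T0=s["tcp_pos"]
for th in(10,20,30,40,50,60,70,80,88):
    t=np.radians(th);p=T0+.1*((np.cos(t)-1)*b+np.sin(t)*np.array([0,0,1]));print(th,rel(p,rot(s["eef_rot"]))[0])
E
```

```text
19.575 [0.532 0.305 0.106] [2.704 1.659 2.127] 0.009854858150027576 58.57687532901764 [-0.538  0.612 -0.095  1.755  0.079  0.777 -1.795]
10 [ 0.     0.013 -0.145]
20 [ 0.001  0.05  -0.285]
30 [ 0.002  0.112 -0.417]
40 [ 0.002  0.195 -0.536]
50 [ 0.003  0.298 -0.638]
60 [ 0.004  0.417 -0.721]
70 [ 0.005  0.549 -0.783]
80 [ 0.006  0.689 -0.82 ]
88 [ 0.006  0.805 -0.832]
```

Request:
arm_command(steps=[{"x": 0,"y": 0.003,"z": -0.07,"ax": 0,"ay": 0,"az": 0,"claw": -1},{"x": 0,"y": 0.013,"z": -0.145,"ax": 0,"ay": 0,"az": 0,"claw": -1},{"x": 0,"y": 0.05,"z": -0.285,"ax": 0,"ay": 0,"az": 0,"claw": -1},{"x": 0,"y": 0.112,"z": -0.417,"ax": 0,"ay": 0,"az": 0,"claw": -1},{"x": 0,"y": 0.195,"z": -0.536,"ax": 0,"ay": 0,"az": 0,"claw": -1},{"x": 0,"y": 0.195,"z": -0.536,"ax": 0,"ay": 0,"az": 0,"claw": -1}])

```text
clock: 20.32
tcp_pos: [0.5424, 0.283, 0.172]
eef_rot: [-0.0, 0.975, 0.221, 0.002]
contact_force: [0.8, 3.0, 1.7]
opening: 0.0097
grip_force: 58.8
```

```bash
python3 - <<'E'
from h import *
s=r.state();print(s["clock"],s["tcp_pos"],s["contact_force"],s["opening"],s["grip_force"])
c=vision.capture("side");W=cloud(c);g=c["img"].astype(int);x,y,z=W[...,0],W[...,1],W[...,2]
m=(np.hypot(x-.575,y-.2125)<.07)&(z>.119)&(z<.135)&(g.min(-1)>80);print("rim",m.sum(),W[m].mean(0))
E
```

```text
20.325 [0.542 0.283 0.172] [0.825 3.033 1.732] 0.009719164800539368 58.79534125328064
rim 329 [0.574 0.217 0.125]
```

Request:
arm_command(steps=[{"x": 0,"y": 0.103,"z": -0.102,"ax": 0,"ay": 0,"az": 0,"claw": -1},{"x": 0,"y": 0.222,"z": -0.185,"ax": 0,"ay": 0,"az": 0,"claw": -1},{"x": 0,"y": 0.354,"z": -0.247,"ax": 0,"ay": 0,"az": 0,"claw": -1},{"x": 0,"y": 0.494,"z": -0.284,"ax": 0,"ay": 0,"az": 0,"claw": -1},{"x": 0,"y": 0.6,"z": -0.296,"ax": 0,"ay": 0,"az": 0,"claw": -1},{"x": 0,"y": 0.6,"z": -0.296,"ax": 0,"ay": 0,"az": 0,"claw": -1},{"x": 0,"y": 0.6,"z": -0.296,"ax": 0,"ay": 0,"az": 0,"claw": -1}])

```text
clock: 21.25
tcp_pos: [0.574, 0.2179, 0.2071]
eef_rot: [0.0, 0.975, 0.222, 0.002]
contact_force: [0.6, 2.1, 11.0]
opening: 0.0098
grip_force: 59.8
```

```bash
python3 - <<'E'
from h import *
s=r.state();print(s["clock"],s["tcp_pos"],s["contact_force"],s["opening"],s["grip_force"])
print(rel([.5745,.2120,s["tcp_pos"][2]],tool(26))[0], s["qpos"])
c=vision.capture("side");W=cloud(c);g=c["img"].astype(int);x,y,z=W[...,0],W[...,1],W[...,2]
m=(np.hypot(x-.575,y-.2125)<.07)&(z>.119)&(z<.135)&(g.min(-1)>80);print("rim",m.sum(),W[m].mean(0))
cv2.imwrite("pics/s6.png",cv2.resize(c["img"][100:260,180:340],(560,560),interpolation=cv2.INTER_CUBIC))
E
```

```text
21.25 [0.574 0.218 0.207] [ 0.608  2.081 10.982] 0.009767959849373432 59.84048366546631
[-0.018  0.046  0.   ] [-0.378  0.502 -0.097  1.643  0.058  0.995 -1.619]
rim 312 [0.575 0.216 0.125]
```

View pics/s6.png

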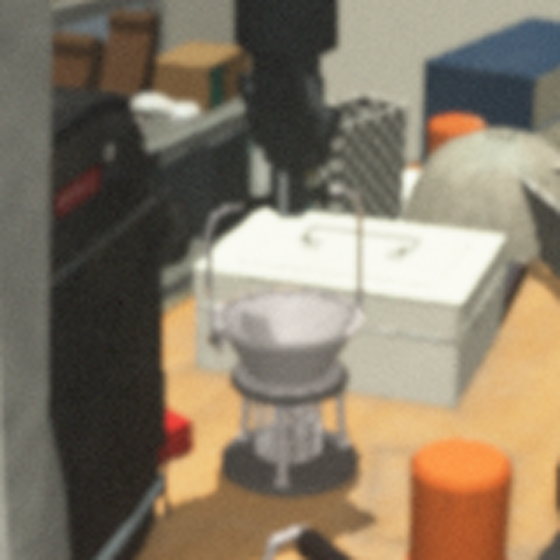

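The bail is upright above the funnel at (285,200). I'll lift slowly.

Request:
arm_command(steps=[{"x": 0,"y": 0.04,"z": -0.04,"ax": 0,"ay": 0,"az": 0,"claw": -1},{"x": 0,"y": 0.04,"z": -0.1,"ax": 0,"ay": 0,"az": 0,"claw": -1},{"x": 0,"y": 0.04,"z": -0.2,"ax": 0,"ay": 0,"az": 0,"claw": -1},{"x": 0,"y": 0.04,"z": -0.32,"ax": 0,"ay": 0,"az": 0,"claw": -1},{"x": 0,"y": 0.04,"z": -0.44,"ax": 0,"ay": 0,"az": 0,"claw": -1},{"x": 0,"y": 0.04,"z": -0.54,"ax": 0,"ay": 0,"az": 0,"claw": -1},{"x": 0,"y": 0.04,"z": -0.6,"ax": 0,"ay": 0,"az": 0,"claw": -1},{"x": 0,"y": 0.04,"z": -0.6,"ax": 0,"ay": 0,"az": 0,"claw": -1}])

```text
clock: 22.3
tcp_pos: [0.5745, 0.2145, 0.2782]
eef_rot: [0.0, 0.975, 0.222, 0.001]
contact_force: [-0.1, -0.3, -4.6]
opening: 0.0097
grip_force: 58.6
```

Request:
arm_command(steps=[{"x": 0,"y": 0,"z": -0.05,"ax": 0,"ay": 0,"az": 0,"claw": -1},{"x": 0,"y": 0,"z": -0.12,"ax": 0,"ay": 0,"az": 0,"claw": -1},{"x": 0,"y": 0,"z": -0.2,"ax": 0,"ay": 0,"az": 0,"claw": -1},{"x": 0,"y": 0,"z": -0.27,"ax": 0,"ay": 0,"az": 0,"claw": -1},{"x": 0,"y": 0,"z": -0.32,"ax": 0,"ay": 0,"az": 0,"claw": -1},{"x": 0,"y": 0,"z": -0.35,"ax": 0,"ay": 0,"az": 0,"claw": -1},{"x": 0,"y": 0,"z": -0.35,"ax": 0,"ay": 0,"az": 0,"claw": -1},{"x": 0,"y": 0,"z": -0.35,"ax": 0,"ay": 0,"az": 0,"claw": -1}])

```text
clock: 23.3
tcp_pos: [0.5742, 0.2143, 0.3194]
eef_rot: [0.0, 0.975, 0.222, 0.0]
contact_force: [0.7, 0.8, -4.4]
opening: 0.0095
grip_force: 58.6
```

Request:
arm_command(steps=[{"x": 0,"y": 0,"z": 0,"ax": 0,"ay": 0,"az": 0,"claw": -1},{"x": 0,"y": 0,"z": 0,"ax": 0,"ay": 0,"az": 0,"claw": -1},{"x": 0,"y": 0,"z": 0,"ax": 0,"ay": 0,"az": 0,"claw": -1},{"x": 0,"y": 0,"z": 0,"ax": 0,"ay": 0,"az": 0,"claw": -1},{"x": 0,"y": 0,"z": 0,"ax": 0,"ay": 0,"az": 0,"claw": -1},{"x": 0,"y": 0,"z": 0,"ax": 0,"ay": 0,"az": 0,"claw": -1},{"x": 0,"y": 0,"z": 0,"ax": 0,"ay": 0,"az": 0,"claw": -1},{"x": 0,"y": 0,"z": 0,"ax": 0,"ay": 0,"az": 0,"claw": -1}])

```text
clock: 24.3
tcp_pos: [0.5743, 0.2144, 0.3197]
eef_rot: [0.0, 0.975, 0.222, 0.001]
contact_force: [-0.3, -0.3, -4.9]
opening: 0.01
grip_force: 58.6
```

```bash
python3 - <<'E'
from h import *
s=r.state();print(s["clock"],s["tcp_pos"],s["contact_force"],s["wrist_torque"],s["opening"],s["grip_force"])
for i in range(2):
    c=vision.capture("side");W=cloud(c);g=c["img"].astype(int);x,y,z=W[...,0],W[...,1],W[...,2]
    m=(np.hypot(x-.575,y-.2125)<.075)&(z>.13)&(z<.25)&(g.min(-1)>80);P=W[m];print(m.sum(),np.percentile(P,[2,50,98],axis=0))
    zt=P[:,2];k=(zt>np.percentile(zt,60));A=np.c_[P[:,:2],np.ones(len(P))]
cv2.imwrite("pics/s7.png",cv2.resize(c["img"][100:260,180:340],(560,560),interpolation=cv2.INTER_CUBIC))
E
```

```text
24.3 [0.574 0.214 0.32 ] [-0.257 -0.286 -4.919] [ 0.052 -0.003 -0.031] 0.009965267541615686 58.57910692691803
1356 [[0.523 0.16  0.135]
 [0.573 0.195 0.217]
 [0.623 0.265 0.24 ]]
1354 [[0.523 0.159 0.135]
 [0.573 0.195 0.217]
 [0.623 0.265 0.24 ]]
```

View pics/s7.png

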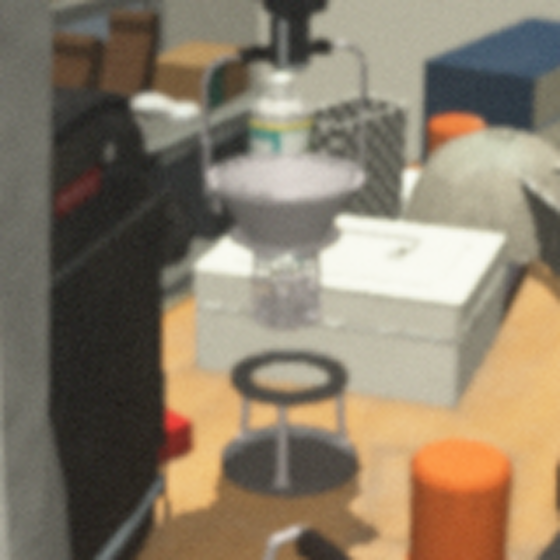

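The basket hangs level and still at (285,250), well clear of the ring at (290,375). I'm handing it in.

Request:
arm_command(steps=[{"x": 0,"y": 0,"z": 0,"ax": 0,"ay": 0,"az": 0,"claw": -1},{"x": 0,"y": 0,"z": 0,"ax": 0,"ay": 0,"az": 0,"claw": -1},{"x": 0,"y": 0,"z": 0,"ax": 0,"ay": 0,"az": 0,"claw": -1},{"x": 0,"y": 0,"z": 0,"ax": 0,"ay": 0,"az": 0,"claw": -1},{"x": 0,"y": 0,"z": 0,"ax": 0,"ay": 0,"az": 0,"claw": -1},{"x": 0,"y": 0,"z": 0,"ax": 0,"ay": 0,"az": 0,"claw": -1},{"x": 0,"y": 0,"z": 0,"ax": 0,"ay": 0,"az": 0,"claw": -1},{"x": 0,"y": 0,"z": 0,"ax": 0,"ay": 0,"az": 0,"claw": -1}])

```text
clock: 25.4
tcp_pos: [0.5743, 0.2144, 0.3197]
eef_rot: [0.0, 0.975, 0.222, 0.001]
contact_force: [0.1, 0.4, -4.3]
opening: 0.0096
grip_force: 58.6
```

```bash
python3 -c "
from h import *
print(r.finish_job())"
```

```text
the job is handed in; nothing more can be done
None
```

The job is handed in at about 25 s of the 70 s allowed, with no verdict returned: the nuts were poured into the basket, the scoop is back upright on the bench, and the basket is held level and still by its bail, with its bottom about 120 mm above the bench.

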